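# Shield the battery studs, then show the cell's base to the camera

## Task

Make the battery module's bare studs safe before handling a cell: take the brown insulating board out of its rack and lean it against the module, standing on the bench with its foot a few centimetres out from the stud side, so that it covers the whole row of studs, and let go of it. Then draw the tall cell straight up out of its holder, turn it so that its flat base squarely faces the lens of the inspection camera about 10 cm in front of it and in line with it, and finish while still holding it there, raised and steady. Leave the shorter cells and everything else on the bench where they are.

Things in the scene. Friction and masses are not known exactly. Their poses are not given: they have to be found in the camera images.
- board: loose brown insulating board, 160 (x, width) x 10 (y, thickness) x 200 (z, height) mm, about 0.4 kg; origin at the centre of its lower edge face, z up along the board, y normal to it. Starts standing upright in the rack slot, its lower edge 10 mm above the bench.
- board_mid (a point): middle of the board, 100 mm above its lower edge, in mid thickness.
- rack: fixed board rack; origin at the centre of its underside, the slot runs along its x. Base plate 180 x 80 x 10 mm, with two wooden rails 140 mm long, 12 mm thick, reaching 55 mm above the bench; slot 13 mm wide, 45 mm deep.
- module: fixed black battery module with an aluminium lid; origin at the centre of its underside, z up. Body 200 (x) x 120 (y) mm, 125 mm high in all; the stud side is its -y face, 60 mm from the origin. The lid (top 20 mm) overhangs that face by 10 mm, so its edge is at y = -70 mm, from 105 to 125 mm above the bench.
- stud_near (a point): tip of the stud at one end of the row of bare brass studs on the module's -y face: at x = -45, y = -66, z = 60 mm of the module.
- stud_far (a point): tip of the stud at the other end of the row: at x = +45, y = -66, z = 60 mm of the module.
- holder: fixed grey cell holder, 190 (x) x 64 (y) x 60 (z) mm, origin at the centre of its underside; three round pockets of 37 mm diameter, 45 mm deep, in a row along its x at -60, 0 and +60 mm; a cell stands in each.
- cell: loose tall round cell of bare aluminium, 34 mm diameter, 120 mm long (117 mm to the shoulder, then a 14 mm wide terminal button), about 0.26 kg; origin at the centre of its flat base, z along its axis to the terminal end. Stands upright in one of the pockets, base 15 mm above the bench, the top 75 mm above the holder.
- cell_top (a point): centre of the terminal end of the tall cell, 120 mm from its base.
- short_a: loose shorter cell, 34 mm diameter, 85 mm long, standing in another pocket; origin at its base. Stays.
- short_b: the other shorter cell, as short_a. Stays.
- camera: fixed stand of the inspection camera; origin at the centre of its underside; base plate 100 x 75 x 12 mm, two cheeks (x -10 to +30 mm) up to 77 mm high, 66 mm apart outside.
- camera_head: fixed camera barrel, 50 mm diameter at the lens, 50 mm long, on the stand; origin at the centre of the lens face (85 mm above the bench), z out of the lens along its line of sight: 45 degrees above level, and towards the robot's side (the stand's -x).
- can: plain aluminium drink can, 66 mm diameter, 120 mm high, standing; origin at its base. Stays.
- tape: black tape roll lying flat, 90 mm diameter, 25 mm high. Stays.
- wrench: steel wrench lying on the bench. Stays.
- driver: screwdriver lying on the bench. Stays.
- plug: orange and black power plug, about 72 x 40 x 27 mm. Stays.
- socket: small steel socket standing on end, 28 mm diameter, 34 mm high. Stays.
- keyset: hex-key set in a grey stand 75 x 18 mm, keys to about 80 mm high. Stays.
Not all that is in view belongs to the job. There is more than one size of the board; the job needs the smallest.

How it is judged (in metres and radians):
On the way, in this order (a step that is already met when the one before it is completed fails the run):
1. the board leans against the module over all the studs and has been let go ((angle between board's own y axis and vertical between 1.047 and 1.5 rad or angle between board's own y axis and vertical between 1.641 and 2.094 rad) and contact force between board and module above 0.1 N and height (world z) of board_mid below 0.108 m and y of board in the frame of module below -0.06 m and contact force between board and the fingers below 0.05 N and contact force between board and rack below 0.05 N and linear speed of board below 0.02 m/s and x of stud_near in the frame of board between -0.078 and 0.078 m and z of stud_near in the frame of board between 0 and 0.2 m and x of stud_far in the frame of board between -0.078 and 0.078 m and z of stud_far in the frame of board between 0 and 0.2 m), for 0.3 s.
2. the tall cell is drawn clear of its holder (z of cell in the frame of holder above 0.063 m and contact force between cell and the fingers above 1 N and contact force between cell and holder below 0.05 N), for 0.1 s.
At the end, for the whole second after the job is handed in: Board stands on the bench leaning 4-30 deg on the module stud side, covering all studs, free of gripper and rack. Tall cell gripped, touching nothing else, at rest: base 60-140 mm before the lens, within 25 mm of its x and y, axis within 12 deg, base to lens, over 100 mm high (all of step 1 and x of cell in the frame of camera_head between -0.025 and 0.025 m and y of cell in the frame of camera_head between -0.025 and 0.025 m and z of cell in the frame of camera_head between 0.06 and 0.14 m and z of cell_top in the frame of camera_head above 0.17 m and angle between the z axis of cell and the z axis of camera_head, either way round below 0.21 rad and height (world z) of cell above 0.1 m and contact force between cell and the fingers above 1 N and linear speed of cell below 0.03 m/s and contact force between cell and holder below 0.05 N and contact force between cell and camera below 0.05 N and contact force between cell and board below 0.05 N and contact force between cell and module below 0.05 N and contact force between cell and rack below 0.05 N); the arm keeps its last pose, push and grip.
It fails at once if a bystander or a shorter cell was moved more than 30 mm (distance of any of can, tape, wrench, driver, plug, socket, keyset, short_a, short_b from where it was at the start of the episode above 0.03 m).
It also fails if it takes over 59 s, if anything falls off the work surface, if the arm or the gripper's body presses on something with over 40 N, if the wrist force passes 120 N, or if a joint passes its speed limit or range.

## Robot

A 6-joint arm with a two-finger parallel gripper is mounted at the origin on the work surface. World frame = base frame: x ahead of the robot, y to its left, z up, the work surface at z = 0. Lengths are in m, angles in degrees, forces in N, time in s.
With the tool pointing down it reaches from about 0.375 to 0.9 m from the base axis. Payload 3.1 kg.
Tool frame: the origin (TCP) lies at the very end of the fingers, on their centre line; the grasp point (between the pads) lies 19 mm behind it (bot.grip_point_offset is the distance from the TCP to the grasp point, in m); z points along the fingers, x is the direction in which the jaws open and shut, and the axes are right-handed (so a half turn about z gives the same grasp; the last joint's range is limited). The gripper opens to 87 mm and grips with 3 to 60 N. Pads are 19 mm wide; open, the fingers measure 117 mm over their backs; the gripper's body (75 mm by 190 mm) begins 51 mm behind the grasp point.
Start: joints at [-86.717, 30.224, 82.088, -0, 67.689, -10.227], TCP at [0.146, -0.608, 0.223] pointing down, gripper open.
Joint ranges: [-176.69, 176.69], [-43.24, 126.21], [12.49, 139.97], [-82, 262], [0, 151.66], [-163.58, 163.58]. Speed limits (degrees/s): [159.86, 159.86, 180, 180, 180, 180].

## Interface

Orientations are given as a 3x3 rotation matrix whose columns are the frame's x, y, z axes.
In Python, from rig import bot, capture, recognise, place_of gives the robot as it stands.
- The arm moves only by the tool send_rows, never from a script. Its argument "motion" is a list of rows, each a list of 2 entries, a list of its own where there are three numbers: the shift along the tool's x, y, z in mm, then the turn about the tool's z in rad. A call has exactly 5 rows; each row shifts and turns the pose as measured when the row begins, along the tool's axes as they then stand; what a row does not reach is not made up. A row lasts 1/12 s, in which the tool goes at most 41.7 mm and 7.16 degrees, less where a joint would pass 70% of its speed; a pose out of reach is approached as far as the arm can. A call with a gripper value outside its range is refused whole. "gripper" is the closure, from 0 (fully open) to 1 (shut), set as the call begins (left out, the last holds). The fingers move at their own pace and stop on an object; the grip force is fixed at half the most. Time passes only in rows, so rows that do not move let the fingers close, or fill a call up. It gives the time, the measured TCP pose, the force and the opening at its end, in the units of the state.
- bot.read_state(): the state, without advancing time (a new reading comes with each control period).
- capture(name): name is "scene" or "top"; returns a dict with "image" (400x640x3 uint8, blue, green, red), "fx", "fy", "cx", "cy" (pixels), "dist_coeffs" ([k1, k2, p1, p2, k3] as OpenCV has them; the pictures are not rectified), "rvec" (rotation vector, rad) and "tvec" (3), from world to camera coordinates, as OpenCV has them. Camera axes: x right, y down, z forward; pixel columns grow to the right and rows downward; lengths in m; the calibration is good to about 2 mm. A picture is of the moment at which its call begins. There is no depth.
- bot.hand_in(): hands the job in, once; it reports no verdict.
Trained networks look in the newest picture that a camera, given by its name, has taken for a name from the list of things; names that differ only in an ending like _2 or _b are one class to them, and where a whole thing is asked for, a point or a joint stands for the part that bears it (a point fixed in the world has none). Each returns a list of dicts, best first, with "p" (0 to 1); they miss things now and then, are a little off and sometimes report something else, mostly with a low value. They report only what shows in the picture. A call takes as long as a camera call. They do not tell look-alikes from the thing itself.
- recognise(camera, target): "xy" ([column, row] in pixels, amid what is visible of it).
- place_of(camera, target): "xy" ([column, row] in pixels: a listed point, or the origin of a listed thing).
The state is a dict: "time_s": time; "joint_positions": joint angles; "qvel": joint speeds; "tau": joint torques, N m; "position": TCP position; "tcp_rot": TCP orientation; "force": force on the tool from outside, world axes, zero at the start; "moment": the same for the moment, N m; "opening": opening from 0.0 (shut) to 1.0 (fully open).
Only numpy, scipy, OpenCV 4.12 (cv2) and the standard library are available. Lean on these libraries where they do the work, as an engineer would, in place of code of your own. Each camera call takes 0.05 s, during which the arm holds its last target.

## Working session

There is one attempt and no reset: what is moved stays moved. The work goes in short steps, Python scripts to look and compute and a tool call to move; the robot and the scene stay as the last step left them, time stands still between calls to the robot, and variables do not carry over. Pictures are saved under pics/ and viewed, and the job is handed in when it is done.

Besides the shell and the picture viewer there is one more tool, called after ">>>" as a command line: name --argument value ..., lists and objects as JSON in quotes. send_rows: Moves the arm, as the interface text tells. Its arguments: {"type":"object","properties":{"motion":{"type":"array","items":{"type":"array"}},"gripper":{"type":"number"}},"required":["motion"]}

```bash
ls; mkdir -p pics
python3 - <<'E'
from rig import bot, capture, recognise, place_of
import cv2
for n in ("scene","top"):
    c=capture(n); cv2.imwrite(f"pics/{n}0.png",c["image"])
    print(n,c["fx"],c["fy"],c["cx"],c["cy"],c["dist_coeffs"],c["rvec"],c["tvec"])
    for t in ["board","board_mid","rack","module","stud_near","stud_far","holder","cell","cell_top","short_a","camera","camera_head","can","tape","wrench","driver","plug","socket","keyset"]:
        f=lambda l:[(round(d["p"],2),[round(float(v)) for v in d["xy"]]) for d in l[:4]]
        print(t,"R",f(recognise(n,t)),"P",f(place_of(n,t)))
print(bot.read_state())
E
```

```text
pics
scene 479.0910671894766 479.0910671894766 311.9351365561145 203.86921543661896 [0.04686656 0.         0.         0.         0.        ] [ 1.311955    2.23946645 -0.88564027] [ 0.27777417 -0.21603053  1.61242706]
board R [(0.87, [460, 170]), (0.66, [293, 126]), (0.62, [333, 203])] P [(0.88, [333, 236]), (0.73, [292, 164]), (0.61, [448, 210])]
board_mid R [(0.9, [330, 202]), (0.9, [460, 172]), (0.82, [294, 123]), (0.63, [288, 299])] P [(0.8, [334, 206]), (0.8, [460, 178]), (0.62, [225, 218]), (0.58, [291, 128])]
rack R [(0.76, [332, 242]), (0.41, [224, 167])] P [(0.62, [333, 238])]
module R [(0.84, [454, 277])] P [(0.61, [452, 294])]
stud_near R [(0.35, [231, 260])] P []
stud_far R [(0.77, [452, 275])] P []
holder R [(0.98, [237, 208])] P [(0.95, [237, 206]), (0.38, [228, 218])]
cell R [(0.61, [225, 197])] P [(0.72, [225, 217]), (0.22, [396, 356])]
cell_top R [(0.91, [225, 196])] P [(0.18, [227, 218])]
short_a R [(0.74, [237, 206]), (0.68, [236, 188]), (0.65, [223, 198]), (0.6, [452, 277])] P [(0.68, [247, 189]), (0.51, [238, 204]), (0.39, [236, 204])]
camera R [(0.97, [288, 303])
[... 2485 characters left out ...]
.20881388e+01, -2.02920117e-03,
        6.76900352e+01, -1.02272689e+01]), 'qvel': array([ 0.01781047, -0.02084583, -0.01449216,  0.05115806,  0.11930938,
       -0.01668407]), 'tau': array([ 6.60850992e-05, -4.40003300e+01, -1.76980358e+01,  6.33761985e-02,
        5.04985463e-02, -2.03880671e-05]), 'position': array([ 0.1460141 , -0.60767024,  0.22254366]), 'tcp_rot': array([[ 2.33608250e-01, -9.72330800e-01, -3.46016228e-05],
       [-9.72330800e-01, -2.33608251e-01,  3.10917067e-05],
       [-3.83146486e-05,  2.63809444e-05, -9.99999999e-01]]), 'force': array([ 0.20498969, -0.32796106, -0.75322017]), 'moment': array([-0.00584716, -0.00405412, -0.00705503]), 'opening': 0.9979203598962745}
```

View images.

View pics/scene0.png

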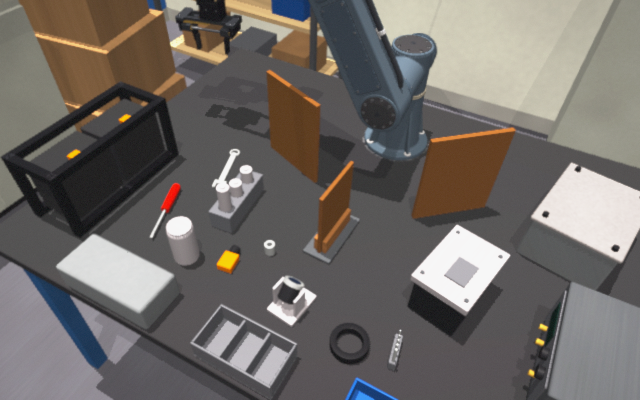

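View pics/top0.png

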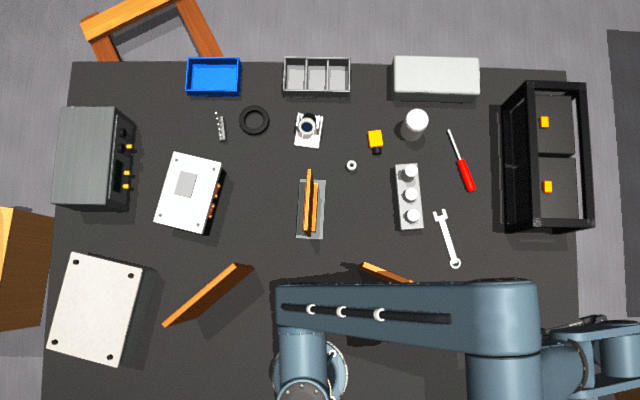

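```bash
cat > h.py <<'E'
import numpy as np, cv2
from scipy.optimize import least_squares
cams={"scene":dict(K=np.array([[479.0910671894766,0,311.9351365561145],[0,479.0910671894766,203.86921543661896],[0,0,1]]),d=np.array([0.04686656,0,0,0,0]),r=np.array([1.311955,2.23946645,-0.88564027]),t=np.array([0.27777417,-0.21603053,1.61242706])),
"top":dict(K=np.array([[482.95496871617405,0,333.45472457088454],[0,482.95496871617405,206.63222501886057],[0,0,1]]),d=np.array([-0.08766279,0,0,0,0]),r=np.array([2.17074693,-2.12662195,0.15703187]),t=np.array([-0.0712776,0.48220402,1.37606627]))}
def proj(n,P):
    c=cams[n]; return cv2.projectPoints(np.asarray(P,float).reshape(-1,1,3),c["r"],c["t"],c["K"],c["d"])[0].reshape(-1,2)
def onz(n,uv,z):
    c=cams[n]; R=cv2.Rodrigues(c["r"])[0]
    p=cv2.undistortPoints(np.array(uv,float).reshape(-1,1,2),c["K"],c["d"]).reshape(-1,2)
    C=-R.T@c["t"]; d=np.c_[p,np.ones(len(p))]@R
    return C+d*((z-C[2])/d[:,2])[:,None]
def Rz(a): c,s=np.cos(a),np.sin(a); return np.array([[c,-s,0],[s,c,0],[0,0,1.]])
def fit(obs,p0):  # obs list (cam, local pt, uv)-> x,y,yaw
    def f(p):
        return np.concatenate([proj(n,Rz(p[2])@np.array(L)+[p[0],p[1],0])[0]-uv for n,L,uv in obs])
    s=least_squares(f,p0,loss="soft_l1"); return s.x,f(s.x).reshape(-1,2).round(1)
def crop(n,x0,y0,x1,y1,k,out,src=None):
    im=cv2.imread(src or f"pics/{n}0.png")[y0:y1,x0:x1]
    im=cv2.resize(im,None,fx=k,fy=k,interpolation=cv2.INTER_CUBIC)
    for i in range(x0-x0%10+10,x1,10):
        cv2.putText(im,str(i),((i-x0)*k,8),0,.3,(0,255,255),1); cv2.line(im,((i-x0)*k,10),((i-x0)*k,14),(0,255,255),1)
    for j in range(y0-y0%10+10,y1,10):
        cv2.putText(im,str(j),(0,(j-y0)*k+3),0,.3,(0,255,255),1); cv2.line(im,(20,(j-y0)*k),(24,(j-y0)*k),(0,255,255),1)
    cv2.imwrite(out,im)
E
python3 - <<'E'
from h import *
crop("top",150,100,320,245,4,"pics/c1.png"); crop("top",280,90,430,240,4,"pics/c2.png")
crop("scene",200,155,370,300,4,"pics/c3.png"); crop("scene",260,215,520,330,3,"pics/c4.png")
E
```

```text
(no output)
```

View pics/c1.png

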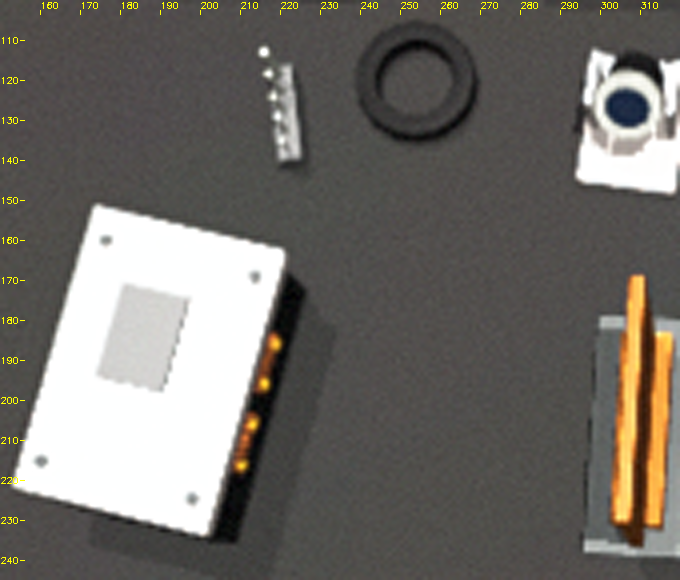

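View pics/c2.png

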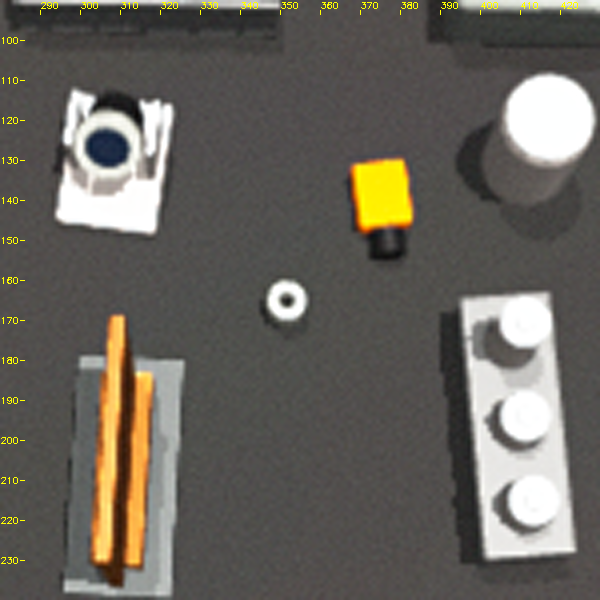

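View pics/c3.png

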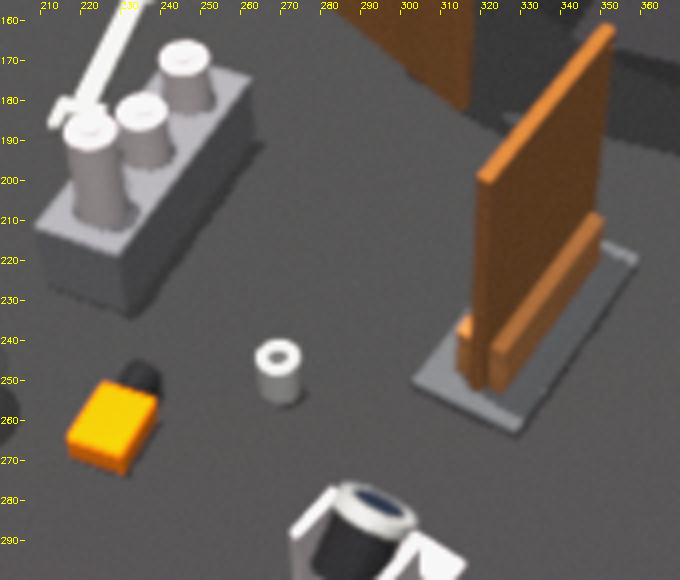

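View pics/c4.png

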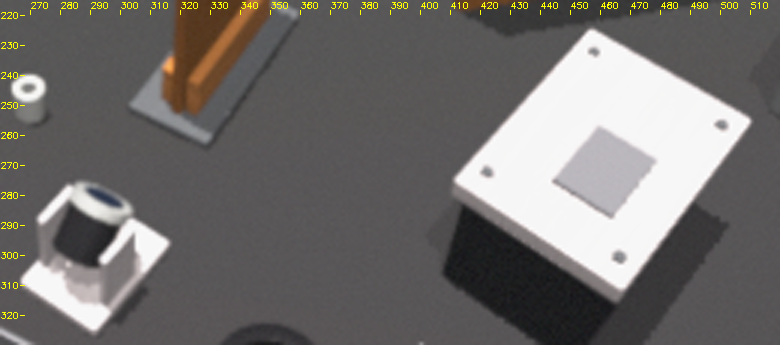

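Run:
```python
from h import *
m=onz("top",[(171.5,151),(220,162.3),(200.5,234),(151.5,222)],.125);print("lid\n",m.round(4),[np.linalg.norm(m[i]-m[i-1]).round(4) for i in range(4)])
m=onz("scene",[(454,224.5),(507,255),(463,316),(411,276)],.125);print("lid scene\n",m.round(4))
m=onz("top",[(298,179),(324,180.3),(321,239),(294,237.5)],.01);print("rack\n",m.round(4),[np.linalg.norm(m[i]-m[i-1]).round(4) for i in range(4)])
print("rack scene\n",onz("scene",[(303,249),(329,262.5),(358,219)],.01).round(4))
print("board tops", onz("top",[(308,169),(303.5,231)],.21).round(4), onz("scene",[(321,199),(352,161)],.21).round(4))
m=onz("top",[(393.5,165),(415.5,163.5),(421.5,227.5),(399.5,229.3)],.06);print("holder\n",m.round(4),[np.linalg.norm(m[i]-m[i-1]).round(4) for i in range(4)])
print(onz("scene",[(208.5,212),(230.5,218.5),(263,174)],.06).round(4))
print("cell",onz("top",[(409,170.5)],.132),onz("scene",[(222.5,187.5)],.132))
print("cambase",onz("top",[(291.5,145),(316.5,148.5)],.012).round(4),onz("scene",[(292,326),(317,296)],.012).round(4))
print("lens",onz("top",[(306.5,127)],.085).round(4),onz("scene",[(292.5,280)],.085).round(4))
```

```text
lid
 [[0.6187 0.3963 0.125 ]
 [0.5885 0.2568 0.125 ]
 [0.3877 0.2995 0.125 ]
 [0.4174 0.4382 0.125 ]] [np.float64(0.2056), np.float64(0.1427), np.float64(0.2054), np.float64(0.1418)]
lid scene
 [[0.3948 0.2964 0.125 ]
 [0.4258 0.4315 0.125 ]
 [0.6347 0.389  0.125 ]
 [0.5931 0.259  0.125 ]]
rack
 [[ 0.5686  0.0466  0.01  ]
 [ 0.5662 -0.0315  0.01  ]
 [ 0.3901 -0.0267  0.01  ]
 [ 0.3928  0.053   0.01  ]] [np.float64(0.1759), np.float64(0.0781), np.float64(0.1762), np.float64(0.0797)]
rack scene
 [[ 0.5665 -0.0328  0.01  ]
 [ 0.5718  0.0474  0.01  ]
 [ 0.3967  0.0485  0.01  ]]
board tops [[0.5552 0.0067 0.21  ]
 [0.3943 0.0136 0.21  ]] [[0.5557 0.0077 0.21  ]
 [0.3977 0.0123 0.21  ]]
holder
 [[ 0.606  -0.2336  0.06  ]
 [ 0.612  -0.298   0.06  ]
 [ 0.4249 -0.3144  0.06  ]
 [ 0.4185 -0.2512  0.06  ]] [np.float64(0.1884), np.float64(0.0647), np.float64(0.1879), np.float64(0.0635)]
[[ 0.6169 -0.2953  0.06  ]
 [ 0.607  -0.2309  0.06  ]
 [ 0.4178 -0.2511  0.06  ]]
cell [[ 0.57450414 -0.26734105  0.132     ]] [[ 0.57799105 -0.26789713  0.132     ]]
cambase [[ 0.6727  0.0695  0.012 ]
 [ 0.6633 -0.0065  0.012 ]] [[0.7766 0.0571 0.012 ]
 [0.6772 0.069  0.012 ]]
lens [[0.7072 0.0213 0.085 ]] [[0.7098 0.0199 0.085 ]]
```

>>> send_rows --motion '[[[0,0,-28],0.055],[[0,0,-28],0.055],[[0,0,-28],0.055],[[0,0,-28],0.055],[[0,0,-28],0.055]]' --gripper 0

```text
time_s: 4.32
position: [0.1456, -0.603, 0.3583]
tcp_rot: [[-0.051, -0.999, -0.001], [-0.998, 0.051, 0.022], [-0.022, 0.002, -1.0]]
force: [-0.0, 0.0, -0.2]
opening: 1.0
```

```bash
cat > g.py <<'E'
import sys
from rig import bot
import numpy as np
# go X Y Z yaw(tool x angle deg)
s=bot.read_state(); R=s["tcp_rot"]; p=s["position"]
print("t",round(s["time_s"],2),"p",p.round(4),"xang",round(np.degrees(np.arctan2(R[1,0],R[0,0])),2),"zt",R[:,2].round(3),"op",round(s["opening"]*87,1),"F",s["force"].round(1),"J",s["joint_positions"].round(1))
if len(sys.argv)>1:
    a=list(map(float,sys.argv[1:]))
    d=R.T@(np.array(a[:3])-p)*1000
    out=d.round(1)
    print("shift",out)
    if len(a)>3:
        da=(np.degrees(np.arctan2(R[1,0],R[0,0]))-a[3]+180)%360-180
        t=np.radians(a[3]); R2=np.array([[np.cos(t),np.sin(t),0],[np.sin(t),-np.cos(t),0],[0,0,-1]])
        print("turn",np.radians(da).round(4),"shift after turn",(R2.T@(np.array(a[:3])-p)*1000).round(1))
E
python3 g.py 0.42 -0.5 0.36 -91.9
```

```text
t 4.32 p [ 0.1456 -0.603   0.3583] xang -92.95 zt [-0.001  0.022 -1.   ] op 87.0 F [-0.   0.  -0.2] J [-86.7  23.8  71.3  -0.   86.1   6.2]
shift [-1.170e+02 -2.687e+02  2.000e-01]
turn -0.0183 shift after turn [-112.1 -270.8   -1.7]
```

>>> send_rows --motion '[[[-23,-41,0],0],[[-23,-41,0],0],[[-23,-41,0],0],[[-23,-41,0],0],[[-23,-41,0],0]]'

```text
time_s: 4.73
position: [0.335, -0.5174, 0.3685]
tcp_rot: [[-0.072, -0.997, -0.001], [-0.997, 0.072, -0.002], [0.003, 0.001, -1.0]]
force: [0.7, -1.6, -1.0]
opening: 0.997
```

```bash
python3 g.py 0.45 -0.4 0.36 -91.9
```

```text
t 4.73 p [ 0.335  -0.5174  0.3685] xang -94.11 zt [-0.001 -0.002 -1.   ] op 86.8 F [ 0.7 -1.6 -1. ] J [-67.4  22.4  72.   -0.1  85.5  26.7]
shift [-125.3 -106.2    8.1]
turn -0.0386 shift after turn [-121.1 -111.     8.5]
```

>>> send_rows --motion '[[[-39,-14,1],0],[[-39,-14,1],0],[[-39,-14,1],0],[[-39,-14,1],-0.02],[[-39,-14,1],-0.02]]'

```text
time_s: 5.15
position: [0.4233, -0.3283, 0.3618]
tcp_rot: [[-0.029, -1.0, 0.003], [-1.0, 0.029, -0.006], [0.006, -0.003, -1.0]]
force: [0.5, 0.1, 0.7]
opening: 1.001
```

>>> send_rows --motion '[[[-39,-8,1],0],[[-39,-8,1],0],[[-39,-8,1],0],[[-39,-6,1],0],[[-39,-6,1],0]]'

```text
time_s: 5.57
position: [0.4668, -0.1252, 0.3559]
tcp_rot: [[-0.029, -1.0, 0.006], [-1.0, 0.029, -0.007], [0.007, -0.007, -1.0]]
force: [1.3, -0.3, 0.1]
opening: 0.999
```

```bash
python3 g.py 0.4757 0.01 0.26 -91.9
```

```text
t 5.57 p [ 0.4668 -0.1252  0.3559] xang -91.67 zt [ 0.006 -0.007 -1.   ] op 86.9 F [ 1.3 -0.3  0.1] J [-28.2  10.5  91.2  -0.2  77.8  63.5]
shift [-136.1   -4.3   95. ]
turn 0.004 shift after turn [-135.4   -4.4   95.9]
```

>>> send_rows --motion '[[[-34,-1,0],0],[[-34,-1,0],0.002],[[-34,-1,5],0.002],[[-25,-1,15],0],[[-8,-1,15],0]]'

```text
time_s: 5.98
position: [0.4775, 0.0217, 0.3233]
tcp_rot: [[-0.027, -0.999, 0.018], [-1.0, 0.027, -0.006], [0.006, -0.018, -1.0]]
force: [0.7, 0.2, 0.1]
opening: 1.003
```

```bash
python3 g.py 0.4757 0.01 0.24 -91.9
```

```text
t 5.98 p [0.4775 0.0217 0.3233] xang -91.55 zt [ 0.018 -0.006 -1.   ] op 87.3 F [0.7 0.2 0.1] J [-10.7  11.5  95.2  -0.2  72.3  80.9]
shift [11.3  2.9 83.3]
turn 0.0061 shift after turn [11.8  1.4 83.3]
```

>>> send_rows --motion '[[[6,0,20],0.003],[[3,0,20],0.003],[[2,1,20],0],[[0,0,15],0],[[0,0,5],0]]'

```text
time_s: 6.4
position: [0.4771, 0.0154, 0.2407]
tcp_rot: [[-0.024, -1.0, 0.021], [-1.0, 0.024, -0.006], [0.005, -0.021, -1.0]]
force: [0.5, 1.0, 0.4]
opening: 1.002
```

```bash
python3 g.py 0.4757 0.01 0.166 -91.9
```

```text
t 6.4 p [0.4771 0.0154 0.2407] xang -91.36 zt [ 0.021 -0.006 -1.   ] op 87.1 F [0.5 1.  0.4] J [-1.150e+01  1.700e+01  1.022e+02 -1.000e-01  5.960e+01  7.980e+01]
shift [ 5.   2.9 74.7]
turn 0.0095 shift after turn [ 5.4  1.3 74.7]
```

>>> send_rows --motion '[[[3,1,18],0.005],[[2,1,18],0.004],[[0,0,18],0],[[0,0,13],0],[[0,0,5],0]]'

```text
time_s: 6.82
position: [0.4794, 0.0093, 0.1685]
tcp_rot: [[-0.033, -0.999, 0.027], [-0.999, 0.033, -0.007], [0.006, -0.027, -1.0]]
force: [-0.8, 0.6, 0.6]
opening: 1.001
```

```bash
python3 g.py 0.4757 0.01 0.166 -91.9
python3 - <<'E'
from rig import *
from h import *
import cv2
c=capture("scene");cv2.imwrite("pics/s1.png",c["image"]);crop("scene",240,90,440,240,4,"pics/s1c.png","pics/s1.png")
E
```

```text
t 6.82 p [0.4794 0.0093 0.1685] xang -91.89 zt [ 0.027 -0.007 -1.   ] op 87.1 F [-0.8  0.6  0.6] J [-1.220e+01  2.330e+01  1.069e+02 -1.000e-01  4.810e+01  7.970e+01]
shift [-0.6  3.7  2.4]
turn 0.0001 shift after turn [-0.6  3.7  2.5]
```

View pics/s1c.png

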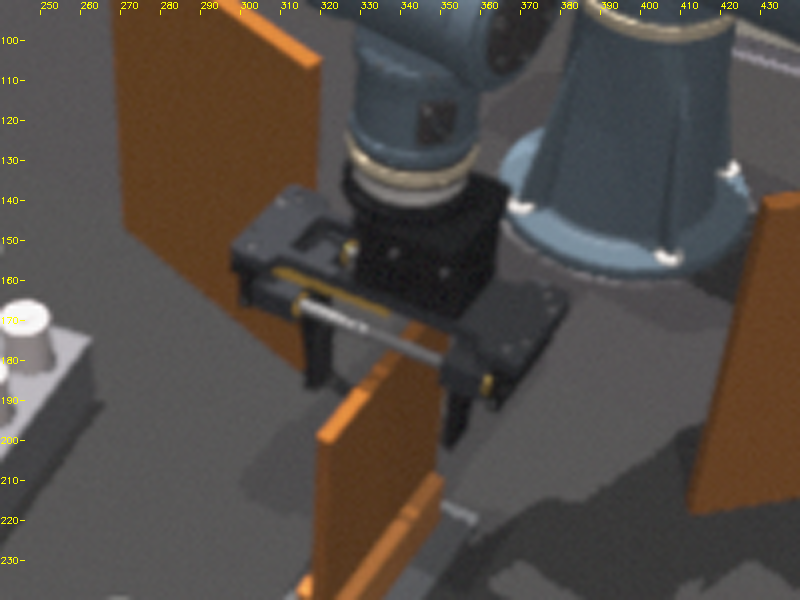

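>>> send_rows --motion '[[[0,1,1],0],[[0,1,0],0],[[0,0,0],0],[[0,0,0],0],[[0,0,0],0]]' --gripper 1

```text
time_s: 7.28
position: [0.4796, 0.0089, 0.1704]
tcp_rot: [[-0.033, -0.999, 0.033], [-0.999, 0.033, -0.008], [0.007, -0.033, -0.999]]
force: [-0.0, -0.9, 0.8]
opening: 0.709
```

>>> send_rows --motion '[[[0,0,0],0],[[0,0,0],0],[[0,0,0],0],[[0,0,0],0],[[0,0,0],0]]'

```text
time_s: 7.7
position: [0.4806, 0.0088, 0.172]
tcp_rot: [[-0.033, -0.999, 0.036], [-0.999, 0.032, -0.009], [0.008, -0.037, -0.999]]
force: [-0.7, 0.8, -0.0]
opening: 0.328
```

```bash
python3 g.py
```

```text
t 7.7 p [0.4806 0.0088 0.172 ] xang -91.88 zt [ 0.036 -0.009 -0.999] op 28.6 F [-0.7  0.8 -0. ] J [-1.23e+01  2.29e+01  1.07e+02 -1.00e-01  4.80e+01  7.96e+01]
```

>>> send_rows --motion '[[[0,0,1],0],[[0,0,1],0],[[0,0,0],0],[[0,0,0],0],[[0,0,0],0]]'

```text
time_s: 8.12
position: [0.4807, 0.0092, 0.1698]
tcp_rot: [[-0.033, -0.999, 0.036], [-0.999, 0.033, -0.008], [0.007, -0.036, -0.999]]
force: [-0.1, 0.5, 1.5]
opening: 0.116
```

```bash
python3 g.py
```

```text
t 8.12 p [0.4807 0.0092 0.1698] xang -91.9 zt [ 0.036 -0.008 -0.999] op 10.1 F [-0.1  0.5  1.5] J [-12.3  23.1 107.1  -0.   47.7  79.6]
```

>>> send_rows --motion '[[[0,0,-12],0],[[0,0,-18],0],[[0,0,-18],0],[[0,0,-16],0],[[0,0,-12],0]]'

```text
time_s: 8.53
position: [0.4719, 0.0105, 0.242]
tcp_rot: [[-0.033, -0.999, 0.017], [-0.999, 0.033, -0.005], [0.004, -0.017, -1.0]]
force: [0.7, 0.4, -3.4]
opening: 0.111
```

```bash
python3 g.py 0.485 0.245 0.235 -101.7
```

```text
t 8.53 p [0.4719 0.0105 0.242 ] xang -91.88 zt [ 0.017 -0.005 -1.   ] op 9.7 F [ 0.7  0.4 -3.4] J [-1.230e+01  1.650e+01  1.027e+02 -1.000e-01  5.980e+01  7.960e+01]
shift [-234.8   -5.3    6.1]
turn 0.1714 shift after turn [-232.3   34.7    7. ]
```

>>> send_rows --motion '[[[-30,0,0],0.04],[[-40,2,0],0.05],[[-40,3,0],0.05],[[-40,4,0],0.04],[[-35,4,0],0]]'

```text
time_s: 8.95
position: [0.4843, 0.1933, 0.2411]
tcp_rot: [[-0.234, -0.972, 0.018], [-0.972, 0.234, -0.012], [0.008, -0.021, -1.0]]
force: [1.0, -0.7, -4.5]
opening: 0.111
```

```bash
python3 g.py 0.485 0.245 0.235 -101.7
```

```text
t 8.95 p [0.4843 0.1933 0.2411] xang -103.55 zt [ 0.018 -0.012 -1.   ] op 9.7 F [ 1.  -0.7 -4.5] J [ 10.   20.6  96.1  -1.   62.4 114. ]
shift [-50.4  11.5   5.5]
turn -0.0323 shift after turn [-50.7   9.8   6.1]
```

>>> send_rows --motion '[[[-20,4,3],-0.03],[[-10,3,6],0],[[-6,2,10],0],[[-2,0,10],0],[[0,0,5],0]]'

```text
time_s: 9.37
position: [0.4821, 0.2411, 0.2019]
tcp_rot: [[-0.194, -0.981, 0.016], [-0.981, 0.194, -0.011], [0.008, -0.017, -1.0]]
force: [-1.0, 1.0, -3.4]
opening: 0.109
```

```bash
python3 g.py 0.485 0.245 0.163 -101.7;  python3 - <<'E'
from rig import *
from h import *
import cv2
c=capture("scene");cv2.imwrite("pics/s2.png",c["image"]);crop("scene",370,150,570,300,4,"pics/s2c.png","pics/s2.png")
E
```

```text
t 9.37 p [0.4821 0.2411 0.2019] xang -101.19 zt [ 0.016 -0.011 -1.   ] op 9.5 F [-1.   1.  -3.4] J [ 15.2  25.   96.1  -1.   58.2 116.9]
shift [-4.7 -1.4 38.9]
turn 0.0088 shift after turn [-4.4 -2.  38.9]
```

View pics/s2c.png

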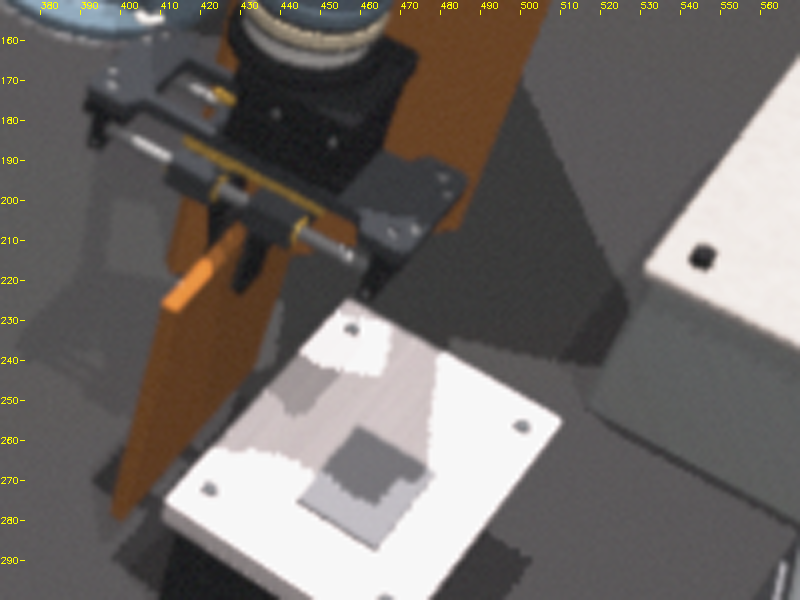

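>>> send_rows --motion '[[[-1,-1,10],0.008],[[-1,0,10],0],[[-1,0,9],0],[[0,0,5],0],[[0,0,3],0]]'

```text
time_s: 9.83
position: [0.4834, 0.2391, 0.1606]
tcp_rot: [[-0.21, -0.978, 0.01], [-0.978, 0.21, -0.013], [0.01, -0.012, -1.0]]
force: [-11.0, 2.1, 29.6]
opening: 0.112
```

```bash
python3 g.py 0.485 0.245 0.161 -101.7
```

```text
t 9.83 p [0.4834 0.2391 0.1606] xang -102.11 zt [ 0.01  -0.013 -1.   ] op 9.8 F [-11.    2.1  29.6] J [ 14.9  28.5  98.1  -1.1  53.1 117.7]
shift [-6.1 -0.3 -0.5]
turn -0.0072 shift after turn [-6.1 -0.3 -0.4]
```

>>> send_rows --motion '[[[0,0,-1],0],[[0,0,-1],0],[[0,0,0],0],[[0,0,0],0],[[0,0,0],0]]'

```text
time_s: 10.25
position: [0.4844, 0.2382, 0.1627]
tcp_rot: [[-0.211, -0.977, 0.011], [-0.977, 0.211, -0.012], [0.01, -0.013, -1.0]]
force: [0.3, -0.2, -2.5]
opening: 0.112
```

>>> send_rows --motion '[[[0,0,0],0],[[0,0,0],0],[[0,0,0],0],[[0,0,0],0],[[0,0,0],0]]' --gripper 0

```text
time_s: 10.67
position: [0.4866, 0.2387, 0.1646]
tcp_rot: [[-0.211, -0.977, 0.017], [-0.977, 0.211, -0.011], [0.008, -0.019, -1.0]]
force: [-0.4, 0.9, -0.4]
opening: 0.407
```

```bash
python3 g.py;  python3 - <<'E'
from rig import *
from h import *
import cv2
c=capture("scene");cv2.imwrite("pics/s3.png",c["image"]);crop("scene",370,150,570,300,4,"pics/s3c.png","pics/s3.png")
E
```

```text
t 10.67 p [0.4866 0.2387 0.1646] xang -102.2 zt [ 0.017 -0.011 -1.   ] op 35.4 F [-0.4  0.9 -0.4] J [ 14.8  28.2  97.8  -1.1  53.3 117.7]
```

View pics/s3c.png

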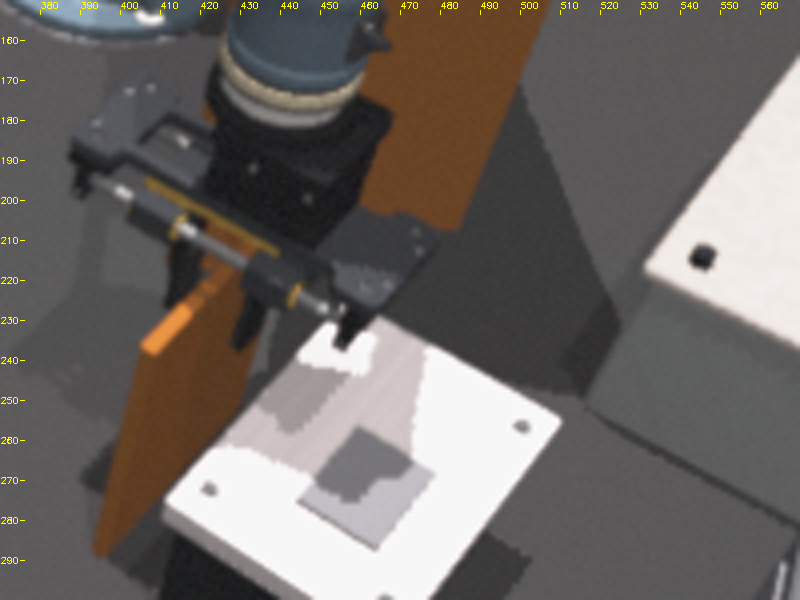

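>>> send_rows --motion '[[[-6,0,0],0],[[-8,0,0],0],[[-8,0,0],0],[[-8,0,0],0],[[-8,0,0],0]]' --gripper 0.4

```text
time_s: 11.13
position: [0.4954, 0.2784, 0.1647]
tcp_rot: [[-0.213, -0.977, 0.017], [-0.977, 0.213, -0.011], [0.007, -0.019, -1.0]]
force: [-0.1, -0.6, -0.1]
opening: 0.595
```

>>> send_rows --motion '[[[-8,0,0],0],[[-8,0,0],0],[[-8,0,0],0],[[-6,0,0],0],[[-4,0,0],0]]'

```text
time_s: 11.55
position: [0.5028, 0.3164, 0.1637]
tcp_rot: [[-0.21, -0.978, 0.016], [-0.978, 0.21, -0.013], [0.01, -0.018, -1.0]]
force: [-0.3, -2.4, 0.6]
opening: 0.601
```

```bash
python3 g.py;  python3 - <<'E'
from rig import *
from h import *
import cv2
c=capture("scene");cv2.imwrite("pics/s4.png",c["image"]);crop("scene",370,150,570,300,4,"pics/s4c.png","pics/s4.png")
E
```

```text
t 11.55 p [0.5028 0.3164 0.1637] xang -102.11 zt [ 0.016 -0.013 -1.   ] op 52.3 F [-0.3 -2.4  0.6] J [ 22.   31.8  90.2  -1.2  57.4 124.7]
```

View pics/s4c.png

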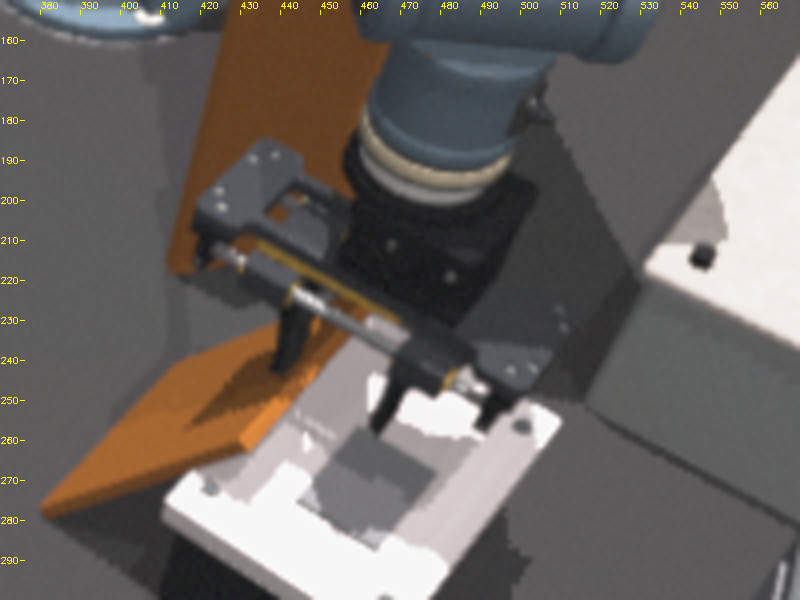

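```bash
cat > bf.py <<'E'
from h import *
def bfit(obs,p0=(0.47,0.2,-0.2,0.3)):
    # board frame: foot centre x,y,yaw,tilt toward +y
    def W(p,L):
        x,y,a,t=p; Rx=np.array([[1,0,0],[0,np.cos(t),np.sin(t)],[0,-np.sin(t),np.cos(t)]])
        # lower +y edge touches bench when leaning to +y => raise
        v=Rx@np.array(L)+[0,0,0.005*abs(np.sin(t))]
        return Rz(a)@v+[x,y,0]
    f=lambda p:np.concatenate([proj(n,W(p,L))[0]-uv for n,L,uv in obs])
    s=least_squares(f,p0,loss="soft_l1",x_scale=[.01,.01,.1,.1]); p=s.x
    print("foot",p[:2].round(4),"yaw",np.degrees(p[2]).round(1),"tilt",np.degrees(p[3]).round(1)); print(f(p).reshape(-1,2).round(1).tolist())
    M=np.array([0.506,0.346,0]); a=np.radians(-11.7)
    print("foot in module",(Rz(a).T@(np.array([p[0],p[1],0])-M)).round(4))
    return p,W
E
python3 - <<'E'
from bf import *
# +x end: lower corner at -y face, upper corners
bfit([("scene",[.08,-.005,0],(379.5,277.5)),("scene",[.08,-.005,.2],(429.5,258.5)),("scene",[.08,.005,.2],(431.5,263))])
E
```

```text
foot [0.4693 0.1995] yaw -12.0 tilt 32.0
[[0.0, -0.0], [-0.5, 0.5], [0.4, -0.4]]
foot in module [-0.0062 -0.1509  0.    ]
```

>>> send_rows --motion '[[[2,0,-10],0],[[3,0,-20],0],[[10,0,-30],0],[[20,0,-20],-0.11],[[20,0,0],-0.12]]' --gripper 1

```text
time_s: 12.02
position: [0.4921, 0.266, 0.2477]
tcp_rot: [[0.029, -0.999, 0.015], [-1.0, -0.03, -0.01], [0.01, -0.015, -1.0]]
force: [0.1, 0.3, -0.1]
opening: 0.308
```

```bash
python3 g.py 0.46 0.15 0.25 -11.7;  python3 - <<'E'
from rig import *
from h import *
import cv2
c=capture("scene");cv2.imwrite("pics/s5.png",c["image"]);crop("scene",370,150,570,300,4,"pics/s5c.png","pics/s5.png")
E
```

```text
t 12.02 p [0.4921 0.266  0.2477] xang -88.32 zt [ 0.015 -0.01  -1.   ] op 26.8 F [ 0.1  0.3 -0.1] J [ 17.4  23.3  90.3  -0.9  65.8 106. ]
shift [115.   35.5  -1.6]
turn -1.3372 shift after turn [ -8.  120.1  -2.3]
```

View pics/s5c.png

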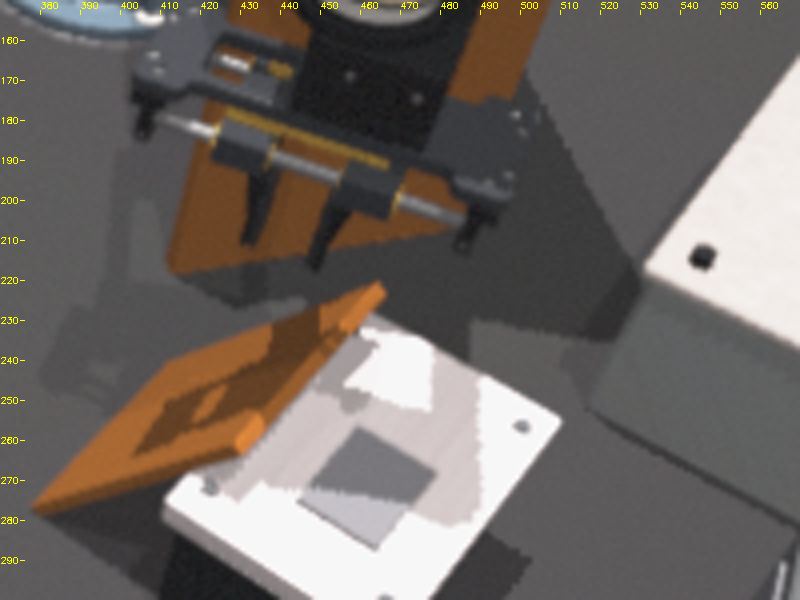

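Run:
```python
from bf import *
bfit([("scene",[.08,-.005,0],(377,277)),("scene",[.08,-.005,.2],(430,258.5)),("scene",[.08,.005,.2],(431,263)),("scene",[-.08,-.005,.2],(463,220.5)),("scene",[-.08,.005,.2],(465.5,224)),("scene",[-.08,-.005,0],(410,240))])
```

```text
foot [0.4707 0.1915] yaw -11.1 tilt 34.2
[[-0.2, -0.2], [-1.5, 2.0], [0.3, 1.0], [0.2, -1.2], [0.3, -1.4], [0.3, -0.1]]
foot in module [-0.0032 -0.1585  0.    ]
```

>>> send_rows --motion '[[[30,0,0],-0.12],[[35,8,0],-0.12],[[35,12,0],-0.12],[[25,20,0],-0.12],[[10,20,0],-0.12]]'

```text
time_s: 12.48
position: [0.4689, 0.1122, 0.2525]
tcp_rot: [[0.589, -0.808, 0.025], [-0.808, -0.59, -0.008], [0.021, -0.015, -1.0]]
force: [-0.8, -1.7, 0.2]
opening: 0.007
```

>>> send_rows --motion '[[[0,0,0],-0.12],[[0,0,0],-0.12],[[0,0,0],-0.12],[[0,0,0],-0.12],[[0,0,0],-0.12]]'

```text
time_s: 12.9
position: [0.4657, 0.1069, 0.2549]
tcp_rot: [[0.946, -0.325, 0.025], [-0.324, -0.946, -0.007], [0.026, -0.001, -1.0]]
force: [0.3, 0.7, -0.9]
opening: 0.002
```

```bash
python3 g.py 0.46 0.15 0.25 -11.7
```

```text
t 12.9 p [0.4657 0.1069 0.2549] xang -18.94 zt [ 0.025 -0.007 -1.   ] op 0.1 F [ 0.3  0.7 -0.9] J [ -0.2  15.9 101.2  -0.5  61.6  18.9]
shift [-19.5 -38.9   4.4]
turn -0.1264 shift after turn [-14.4 -41.    4.9]
```

>>> send_rows --motion '[[[-6,-20,40],-0.06],[[-6,-12,41],-0.06],[[0,0,41],0],[[0,0,41],0],[[0,0,35],0]]'

```text
time_s: 13.32
position: [0.4844, 0.1405, 0.0659]
tcp_rot: [[0.975, -0.212, 0.061], [-0.212, -0.977, -0.003], [0.061, -0.01, -0.998]]
force: [0.7, -0.8, -0.3]
opening: 0.006
```

```bash
python3 g.py 0.462 0.145 0.015 -11.7
```

```text
t 13.32 p [0.4844 0.1405 0.0659] xang -12.26 zt [ 0.061 -0.003 -0.998] op 0.5 F [ 0.7 -0.8 -0.3] J [  3.7  35.1 109.2  -0.8  32.2  16.6]
shift [-25.9   0.8  49.4]
turn -0.0098 shift after turn [-22.8   0.1  50.9]
```

>>> send_rows --motion '[[[-7,0,10],0],[[-7,0,11],0],[[-7,0,11],0],[[-3,0,9],0],[[-2,0,4],0]]'

```text
time_s: 13.73
position: [0.4596, 0.1459, 0.0111]
tcp_rot: [[0.973, -0.225, 0.052], [-0.226, -0.974, -0.003], [0.051, -0.009, -0.999]]
force: [0.2, 0.1, -0.7]
opening: 0.004
```

```bash
python3 g.py 0.462 0.150 0.015 -11.7;  python3 - <<'E'
from rig import *
from h import *
import cv2
c=capture("scene");cv2.imwrite("pics/s6.png",c["image"]);crop("scene",340,150,540,300,4,"pics/s6c.png","pics/s6.png")
E
```

```text
t 13.73 p [0.4596 0.1459 0.0111] xang -13.05 zt [ 0.052 -0.003 -0.999] op 0.3 F [ 0.2  0.1 -0.7] J [  4.6  41.  113.1  -1.   22.9  18.5]
shift [ 1.6 -4.5 -3.8]
turn -0.0236 shift after turn [ 1.5 -4.5 -3.9]
```

View pics/s6c.png

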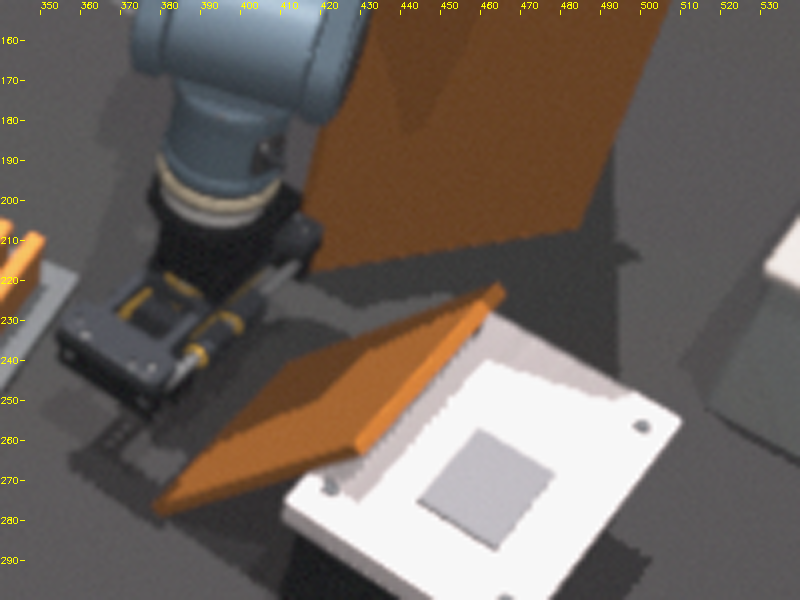

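>>> send_rows --motion '[[[0,-9,0],0],[[0,-9,0],0],[[0,-9,0],0],[[0,-6,0],0],[[0,-5,0],0]]'

```text
time_s: 14.2
position: [0.4709, 0.1861, 0.0137]
tcp_rot: [[0.972, -0.229, 0.055], [-0.229, -0.973, -0.002], [0.054, -0.01, -0.998]]
force: [-0.9, -2.8, -0.2]
opening: 0.006
```

>>> send_rows --motion '[[[0,-5,0],0],[[0,-5,0],0],[[0,-5,0],0],[[0,-5,0],0],[[0,-4,0],0]]'

```text
time_s: 14.62
position: [0.4757, 0.2117, 0.0147]
tcp_rot: [[0.973, -0.227, 0.053], [-0.227, -0.974, -0.004], [0.053, -0.008, -0.999]]
force: [-0.5, -2.9, -0.7]
opening: 0.007
```

```bash
python3 g.py 0.477 0.206 0.015 -11.7;  python3 - <<'E'
from rig import *
from h import *
import cv2
c=capture("scene");cv2.imwrite("pics/s7.png",c["image"]);crop("scene",340,150,540,300,4,"pics/s7c.png","pics/s7.png")
E
```

```text
t 14.62 p [0.4757 0.2117 0.0147] xang -13.12 zt [ 0.053 -0.004 -0.999] op 0.6 F [-0.5 -2.9 -0.7] J [ 12.2  41.6 107.4  -1.9  28.1  26.9]
shift [ 2.6  5.2 -0.2]
turn -0.0248 shift after turn [ 2.4  5.3 -0.3]
```

View pics/s7c.png

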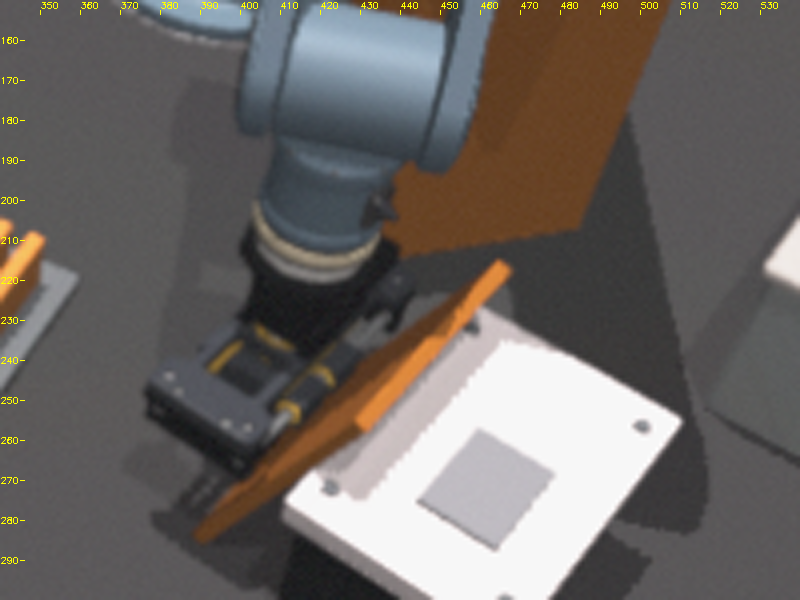

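Run:
```python
from bf import *
bfit([("scene",[.08,-.005,0],(388.5,284.5)),("scene",[.08,-.005,.2],(430,253)),("scene",[.08,.005,.2],(431.5,257)),("scene",[-.08,-.005,.2],(463.5,215.5)),("scene",[-.08,.005,.2],(467.5,217.5))])
```

```text
foot [0.4768 0.2274] yaw -12.1 tilt 21.6
[[-0.1, -0.0], [-1.7, 1.2], [0.2, 0.6], [1.0, -1.9], [0.2, -0.8]]
foot in module [-0.0045 -0.1221  0.    ]
```

>>> send_rows --motion '[[[0,4,0],0],[[0,8,0],0],[[0,12,0],0],[[0,15,0],0],[[0,15,-6],0]]'

```text
time_s: 15.08
position: [0.4662, 0.1607, 0.0201]
tcp_rot: [[0.973, -0.223, 0.062], [-0.224, -0.975, -0.0], [0.061, -0.014, -0.998]]
force: [0.0, 0.2, 0.3]
opening: 0.003
```

>>> send_rows --motion '[[[0,10,-25],0.06],[[0,10,-38],0.12],[[0,10,-40],0.12],[[0,10,-40],0.12],[[0,20,-30],0.12]]' --gripper 0

```text
time_s: 15.5
position: [0.4267, 0.1018, 0.1917]
tcp_rot: [[0.703, -0.709, 0.052], [-0.71, -0.704, 0.0], [0.036, -0.037, -0.999]]
force: [1.2, -0.5, 0.1]
opening: 0.296
```

```bash
python3 g.py 0.576 -0.268 0.22 -84.8;  python3 - <<'E'
from rig import *
from h import *
import cv2
c=capture("scene");cv2.imwrite("pics/s8.png",c["image"]);crop("scene",340,150,540,300,4,"pics/s8c.png","pics/s8.png")
E
```

```text
t 15.5 p [0.4267 0.1018 0.1917] xang -45.26 zt [ 0.052  0.    -0.999] op 25.8 F [ 1.2 -0.5  0.1] J [-1.300e+00  1.780e+01  1.118e+02  1.000e-01  4.750e+01  4.380e+01]
shift [368.5 153.6 -20.8]
turn 0.6901 shift after turn [ 381.8 -115.1  -28.3]
```

View pics/s8c.png

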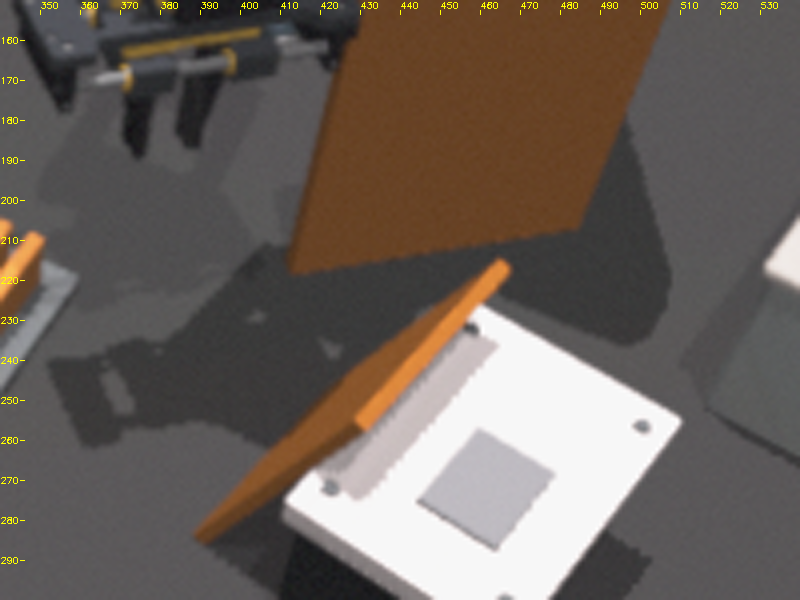

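>>> send_rows --motion '[[[22,10,-10],0.12],[[25,9,-10],0.12],[[30,4,-10],0.12],[[37,0,-5],0.12],[[38,-5,0],0.12]]'

```text
time_s: 15.97
position: [0.4771, -0.0471, 0.2401]
tcp_rot: [[0.161, -0.985, 0.063], [-0.987, -0.161, 0.001], [0.009, -0.062, -0.998]]
force: [0.5, 1.2, 0.5]
opening: 0.725
```

```bash
python3 g.py 0.576 -0.268 0.22 -84.8
```

```text
t 15.97 p [ 0.4771 -0.0471  0.2401] xang -80.74 zt [ 0.063  0.001 -0.998] op 63.1 F [0.5 1.2 0.5] J [-19.9  16.2 103.7   1.5  56.8  60. ]
shift [233.7 -60.6  26. ]
turn 0.0708 shift after turn [228.9 -78.5  20.1]
```

>>> send_rows --motion '[[[41,-12,0],0.03],[[41,-12,0],0.03],[[41,-14,0],0],[[41,-14,0],0],[[36,-14,0],0]]'

```text
time_s: 16.38
position: [0.5596, -0.2381, 0.2461]
tcp_rot: [[0.089, -0.994, 0.068], [-0.996, -0.089, 0.002], [0.004, -0.068, -0.998]]
force: [0.8, -0.1, -0.4]
opening: 0.992
```

```bash
python3 g.py 0.576 -0.268 0.16 -84.8
```

```text
t 16.38 p [ 0.5596 -0.2381  0.2461] xang -84.9 zt [ 0.068  0.002 -0.998] op 86.3 F [ 0.8 -0.1 -0.4] J [-34.7  26.   85.9   2.5  65.   49.1]
shift [30.8 -7.7 87. ]
turn -0.0017 shift after turn [ 31.2 -13.6  86.1]
```

>>> send_rows --motion '[[[15,-3,10],0],[[10,-2,18],0],[[6,-2,20],0],[[1,0,20],0],[[0,0,14],0]]'

```text
time_s: 16.8
position: [0.5806, -0.2894, 0.1657]
tcp_rot: [[0.075, -0.993, 0.087], [-0.997, -0.076, -0.013], [0.019, -0.085, -0.996]]
force: [-0.2, 0.4, 0.2]
opening: 0.996
```

```bash
python3 g.py 0.576 -0.268 0.081 -84.8
```

```text
t 16.8 p [ 0.5806 -0.2894  0.1657] xang -85.72 zt [ 0.087 -0.013 -0.996] op 86.7 F [-0.2  0.4  0.2] J [-37.5  34.   85.5   2.9  56.2  46.6]
shift [-23.3  10.2  83.7]
turn -0.0161 shift after turn [-21.7   2.7  84.7]
```

>>> send_rows --motion '[[[-10,2,0],0],[[-8,1,4],-0.01],[[-3,1,8],0],[[0,0,10],0],[[0,0,8],0]]'

```text
time_s: 17.22
position: [0.5745, -0.2673, 0.1318]
tcp_rot: [[0.083, -0.993, 0.085], [-0.996, -0.084, -0.011], [0.018, -0.084, -0.996]]
force: [-0.4, 0.2, -0.1]
opening: 0.999
```

```bash
python3 g.py 0.576 -0.268 0.081 -84.8
```

```text
t 17.22 p [ 0.5745 -0.2673  0.1318] xang -85.23 zt [ 0.085 -0.011 -0.996] op 86.9 F [-0.4  0.2 -0.1] J [-36.2  35.5  89.2   3.1  51.1  47.1]
shift [-0.1  2.8 50.8]
turn -0.0075 shift after turn [ 0.8 -1.4 50.8]
```

>>> send_rows --motion '[[[0,-1,12],0],[[0,-1,14],0],[[0,-1,12],0],[[0,0,8],0],[[0,0,3],0]]'

```text
time_s: 17.63
position: [0.5834, -0.2671, 0.0792]
tcp_rot: [[0.085, -0.993, 0.088], [-0.996, -0.086, -0.012], [0.019, -0.086, -0.996]]
force: [-0.3, 0.2, 0.8]
opening: 0.997
```

```bash
python3 g.py 0.5775 -0.268 0.081 -84.8;  python3 - <<'E'
from rig import *
from h import *
import cv2
c=capture("scene");cv2.imwrite("pics/s9.png",c["image"]);crop("scene",160,120,360,270,4,"pics/s9c.png","pics/s9.png")
E
```

```text
t 17.63 p [ 0.5834 -0.2671  0.0792] xang -85.13 zt [ 0.088 -0.012 -0.996] op 86.7 F [-0.3  0.2  0.8] J [-35.7  40.2  89.9   3.3  45.5  47.1]
shift [ 0.5  5.8 -2.3]
turn -0.0058 shift after turn [ 0.4  6.  -1.8]
```

View pics/s9c.png

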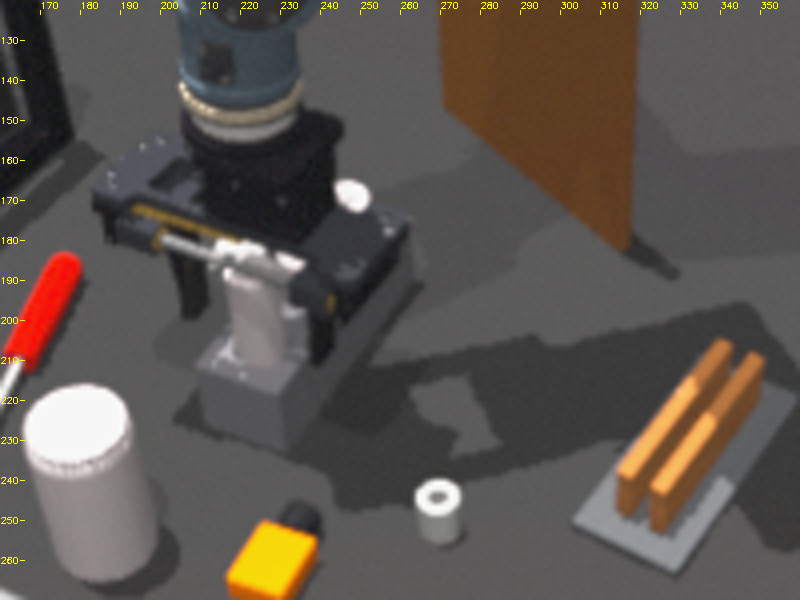

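>>> send_rows --motion '[[[0,4,-1],0],[[0,1,0],0],[[0,1,0],0],[[0,0,0],0],[[0,0,0],0]]' --gripper 1

```text
time_s: 18.1
position: [0.5772, -0.2684, 0.0806]
tcp_rot: [[0.085, -0.992, 0.089], [-0.996, -0.086, -0.013], [0.021, -0.087, -0.996]]
force: [-0.5, -1.0, 0.7]
opening: 0.706
```

>>> send_rows --motion '[[[0,0,0],0],[[0,0,0],0],[[0,0,0],0],[[0,0,0],0],[[0,0,0],0]]'

```text
time_s: 18.52
position: [0.5781, -0.2693, 0.0824]
tcp_rot: [[0.084, -0.992, 0.092], [-0.996, -0.086, -0.015], [0.023, -0.09, -0.996]]
force: [-0.2, -0.5, -0.8]
opening: 0.368
```

```bash
python3 g.py 0.5775 -0.268 0.081 -84.8
```

```text
t 18.52 p [ 0.5781 -0.2693  0.0824] xang -85.16 zt [ 0.092 -0.015 -0.996] op 32.0 F [-0.2 -0.5 -0.8] J [-36.2  39.7  90.6   3.4  45.   46.6]
shift [-1.3  0.6  1.3]
turn -0.0062 shift after turn [-1.3  0.5  1.4]
```

>>> send_rows --motion '[[[0,0,0],0],[[0,0,-2],0],[[0,-1,-7],0],[[0,-1,-12],0],[[0.5,-1.5,-16],0]]'

```text
time_s: 18.93
position: [0.5766, -0.2685, 0.1166]
tcp_rot: [[0.084, -0.993, 0.086], [-0.996, -0.086, -0.013], [0.02, -0.085, -0.996]]
force: [0.2, -1.3, -3.2]
opening: 0.373
```

>>> send_rows --motion '[[[0.5,-1.5,-17],0],[[0.5,-1.5,-17],0],[[0.5,-1.5,-15],0],[[0,-1,-10],0],[[0,0,-3],0]]'

```text
time_s: 19.35
position: [0.5762, -0.2673, 0.1871]
tcp_rot: [[0.084, -0.993, 0.086], [-0.996, -0.086, -0.011], [0.018, -0.085, -0.996]]
force: [1.0, 0.6, -3.3]
opening: 0.377
```

```bash
python3 g.py 0.5775 -0.268 0.16 -84.8;  python3 - <<'E'
from rig import *
from h import *
import cv2
c=capture("scene");cv2.imwrite("pics/s10.png",c["image"]);crop("scene",160,120,360,270,4,"pics/s10c.png","pics/s10.png")
E
```

```text
t 19.35 p [ 0.5762 -0.2673  0.1871] xang -85.16 zt [ 0.086 -0.011 -0.996] op 32.8 F [ 1.   0.6 -3.3] J [-36.1  31.5  86.4   2.8  57.8  47.6]
shift [ 0.3  1.1 27.1]
turn -0.0063 shift after turn [ 0.8 -1.2 27.1]
```

View pics/s10c.png

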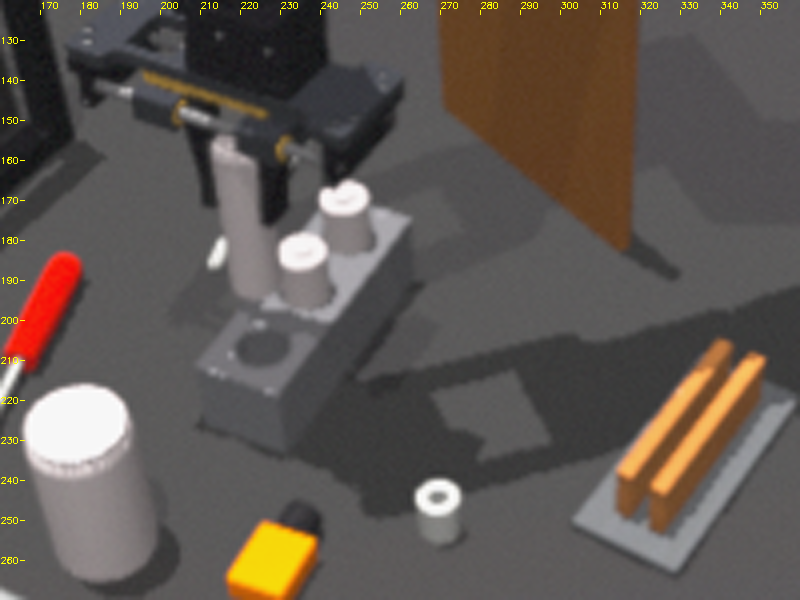

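>>> send_rows --motion '[[[-25,0,0],0.03],[[-38,0,0],0.03],[[-41,0,0],0.03],[[-41,0,0],0.02],[[-40,-1,0],0]]'

```text
time_s: 19.82
position: [0.5732, -0.0869, 0.1839]
tcp_rot: [[-0.046, -0.995, 0.087], [-0.999, 0.044, -0.018], [0.014, -0.088, -0.996]]
force: [0.3, 0.0, -2.7]
opening: 0.372
```

```bash
python3 g.py 0.588 0.007 0.14 -92
```

```text
t 19.82 p [ 0.5732 -0.0869  0.1839] xang -92.62 zt [ 0.087 -0.018 -0.996] op 32.3 F [ 0.3  0.  -2.7] J [-20.1  27.6  94.9   1.   52.4  72. ]
shift [-95.1  -6.8  43.3]
turn -0.0108 shift after turn [-94.4 -11.6  43.9]
```

>>> send_rows --motion '[[[-34,-1,0],-0.005],[[-28,-2,2],-0.005],[[-14,-2,6],0],[[-5,-1,9],0],[[0,0,8],0]]'

```text
time_s: 20.23
position: [0.579, 0.0078, 0.1564]
tcp_rot: [[-0.026, -0.997, 0.079], [-1.0, 0.025, -0.011], [0.009, -0.079, -0.997]]
force: [-0.4, 0.1, -3.3]
opening: 0.375
```

```bash
python3 g.py 0.585 0.007 0.097 -92
```

```text
t 20.23 p [0.579  0.0078 0.1564] xang -91.51 zt [ 0.079 -0.011 -0.997] op 32.6 F [-0.4  0.1 -3.3] J [-10.4  30.   96.    0.2  49.4  81. ]
shift [ 0.1 -1.3 59.7]
turn 0.0086 shift after turn [ 0.6 -6.  59.4]
```

>>> send_rows --motion '[[[0,0,12],0.004],[[0,0,15],0.004],[[0,0,14],0],[[0,0,10],0],[[0,0,4],0]]'

```text
time_s: 20.65
position: [0.5814, 0.0029, 0.0948]
tcp_rot: [[-0.037, -0.997, 0.073], [-0.999, 0.036, -0.012], [0.01, -0.073, -0.997]]
force: [0.3, -0.7, -2.9]
opening: 0.373
```

```bash
python3 g.py 0.515 0.009 0.097 -92;  python3 - <<'E'
from rig import *
from h import *
import cv2
c=capture("scene");cv2.imwrite("pics/s11.png",c["image"]);crop("scene",240,150,440,300,4,"pics/s11c.png","pics/s11.png")
E
```

```text
t 20.65 p [0.5814 0.0029 0.0948] xang -92.12 zt [ 0.073 -0.012 -0.997] op 32.5 F [ 0.3 -0.7 -2.9] J [-10.8  35.7  97.9   0.1  42.2  81.3]
shift [-3.6 66.2 -7.1]
turn -0.0021 shift after turn [-3.8 66.6 -2.2]
```

View pics/s11c.png

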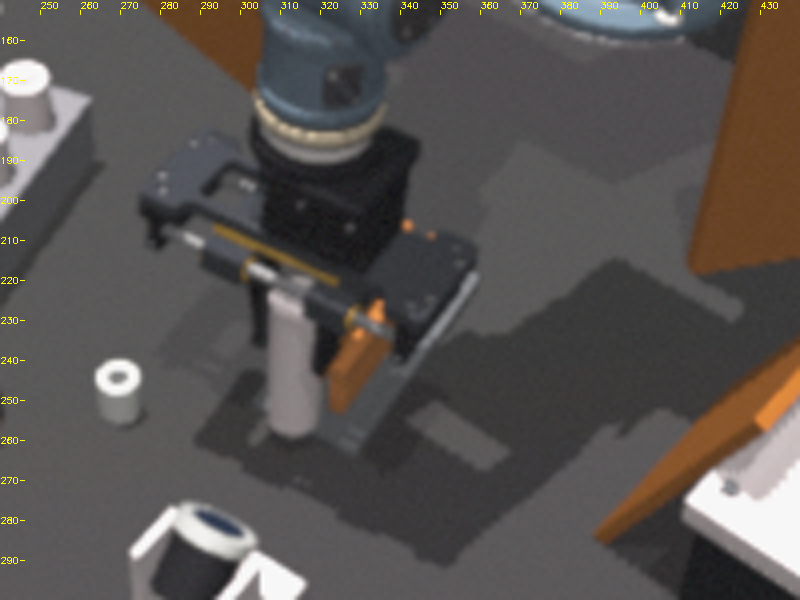

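>>> send_rows --motion '[[[-3,5,-0.5],0],[[-2,8,-0.5],0],[[0,8,-0.5],0],[[0,8,-0.5],0],[[0,8,-0.5],0]]'

```text
time_s: 21.12
position: [0.5586, 0.006, 0.0985]
tcp_rot: [[-0.043, -0.993, 0.11], [-0.999, 0.042, -0.017], [0.012, -0.111, -0.994]]
force: [6.2, 2.2, -6.4]
opening: 0.376
```

```bash
python3 g.py 0.5165 0.009 0.095 -92;  python3 - <<'E'
from rig import *
from h import *
import cv2
c=capture("scene");cv2.imwrite("pics/s12.png",c["image"]);crop("scene",240,150,440,300,4,"pics/s12c.png","pics/s12.png")
E
```

```text
t 21.12 p [0.5586 0.006  0.0985] xang -92.49 zt [ 0.11  -0.017 -0.994] op 32.7 F [ 6.2  2.2 -6.4] J [-11.   33.6 102.7   0.4  37.3  81.2]
shift [-1.2 42.3 -1.2]
turn -0.0085 shift after turn [-1.5 42.2  3.5]
```

View pics/s12c.png

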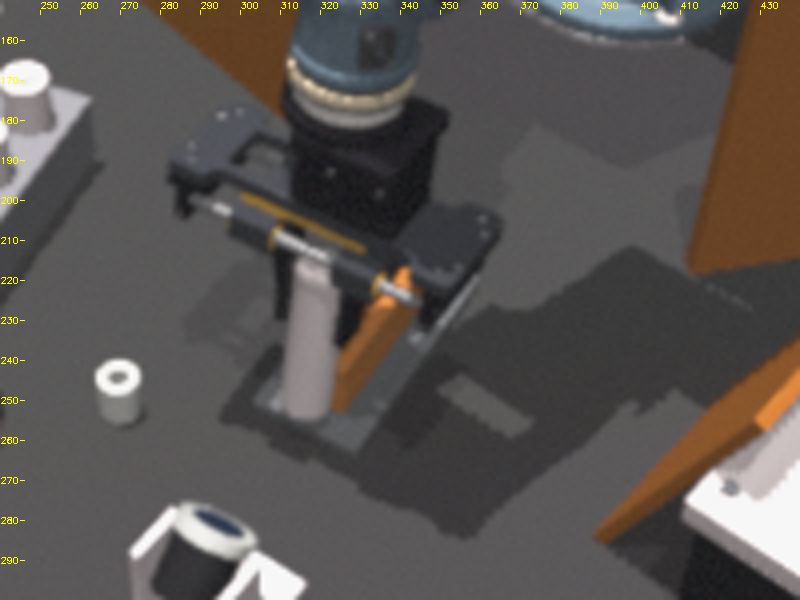

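>>> send_rows --motion '[[[0,9,0],0],[[0,9,0],0],[[0,9,0],0],[[0,9,0],0],[[0,9,0],0]]'

```text
time_s: 21.58
position: [0.541, 0.0062, 0.1062]
tcp_rot: [[-0.049, -0.982, 0.185], [-0.999, 0.045, -0.025], [0.016, -0.186, -0.982]]
force: [7.0, 3.0, -4.8]
opening: 0.37
```

```bash
python3 g.py 0.5165 0.009 0.095 -92;  python3 - <<'E'
from rig import *
from h import *
import cv2
c=capture("scene");cv2.imwrite("pics/s13.png",c["image"]);crop("scene",240,150,440,300,4,"pics/s13c.png","pics/s13.png")
E
```

```text
t 21.58 p [0.541  0.0062 0.1062] xang -92.82 zt [ 0.185 -0.025 -0.982] op 32.2 F [ 7.   3.  -4.8] J [-11.6  31.1 108.3   1.5  29.9  79.9]
shift [-1.7 26.3  6.4]
turn -0.0143 shift after turn [-1.9 24.6 11.2]
```

View pics/s13c.png

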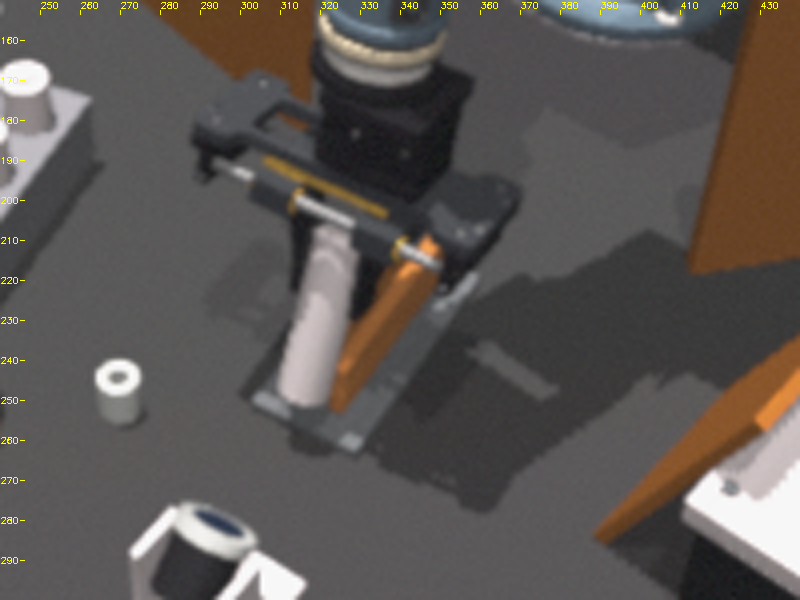

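>>> send_rows --motion '[[[0,12,0],0],[[0,12,0],0],[[0,12,0],0],[[0,12,0],0],[[0,12,0],0]]'

```text
time_s: 22.05
position: [0.507, 0.0053, 0.1087]
tcp_rot: [[-0.051, -0.966, 0.254], [-0.998, 0.043, -0.038], [0.026, -0.255, -0.966]]
force: [3.5, 0.5, -3.1]
opening: 0.37
```

```bash
python3 g.py 0.5165 0.009 0.095 -92;  python3 - <<'E'
from rig import *
from h import *
import cv2
c=capture("scene");cv2.imwrite("pics/s14.png",c["image"]);crop("scene",240,150,440,300,4,"pics/s14c.png","pics/s14.png")
E
```

```text
t 22.05 p [0.507  0.0053 0.1087] xang -92.93 zt [ 0.254 -0.038 -0.966] op 32.2 F [ 3.5  0.5 -3.1] J [-12.7  28.7 116.1   3.1  20.4  77.2]
shift [-4.5 -5.5 15.5]
turn -0.0163 shift after turn [-4.  -9.4 13.7]
```

View pics/s14c.png

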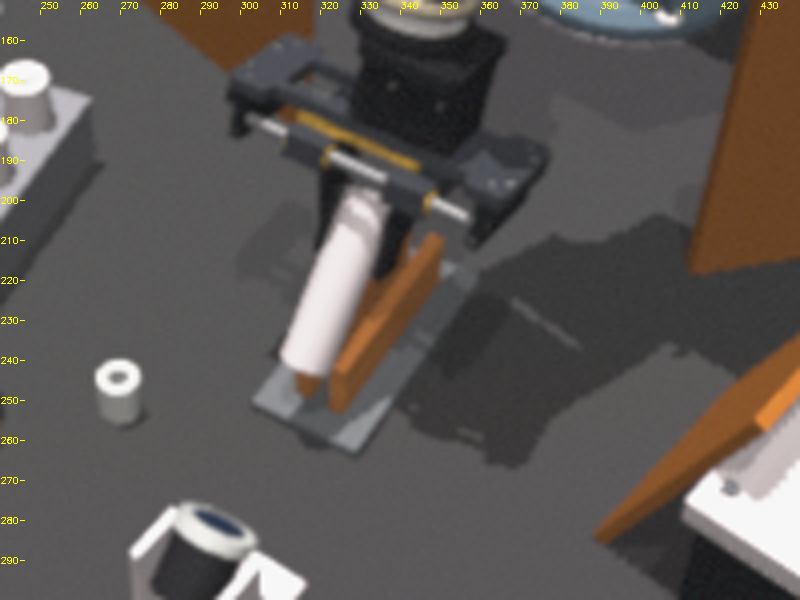

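```bash
cat > cf.py <<'E'
from h import *
from rig import bot
def cellproj(tilt,head=None,s=0.086,cam="scene"):
    st=bot.read_state(); R=st["tcp_rot"]; G=st["position"]-0.019*R[:,2]
    # horizontal dir perpendicular to jaw
    j=R[:,0]; j=j/np.linalg.norm(j)
    u=np.cross([0,0,1],j); u/=np.linalg.norm(u)
    if u[0]>0:u=-u
    up=np.cross(u,j); up*=np.sign(up[2])
    t=np.radians(tilt); a=np.sin(t)*u+np.cos(t)*up
    B=G-s*a
    return B,a
def outline(tilt,cam,s=0.086):
    B,a=cellproj(tilt,s=s); e1=np.cross(a,[0,1,0]); e1/=np.linalg.norm(e1); e2=np.cross(a,e1)
    th=np.linspace(0,2*np.pi,24,endpoint=False)
    c=lambda h:[B+h*a+.017*(np.cos(q)*e1+np.sin(q)*e2) for q in th]
    return proj(cam,c(0)),proj(cam,c(.117)),B,a
def draw(tilt,cam,src,out,box,k=4,s=.086):
    x0,y0,x1,y1=box
    im=cv2.resize(cv2.imread(src)[y0:y1,x0:x1],None,fx=k,fy=k,interpolation=cv2.INTER_CUBIC)
    for tt,col in zip(tilt,[(0,255,0),(0,0,255),(255,255,0)]):
        b,t,_,_=outline(tt,cam,s)
        for p in (b,t): cv2.polylines(im,[((p-[x0,y0]+.5)*k).astype(int)],True,col,1)
    cv2.imwrite(out,im)
E
python3 - <<'E'
from cf import *
draw([30,40,50],"scene","pics/s14.png","pics/s14d.png",(240,150,440,300))
E
```

```text
(no output)
```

View pics/s14d.png

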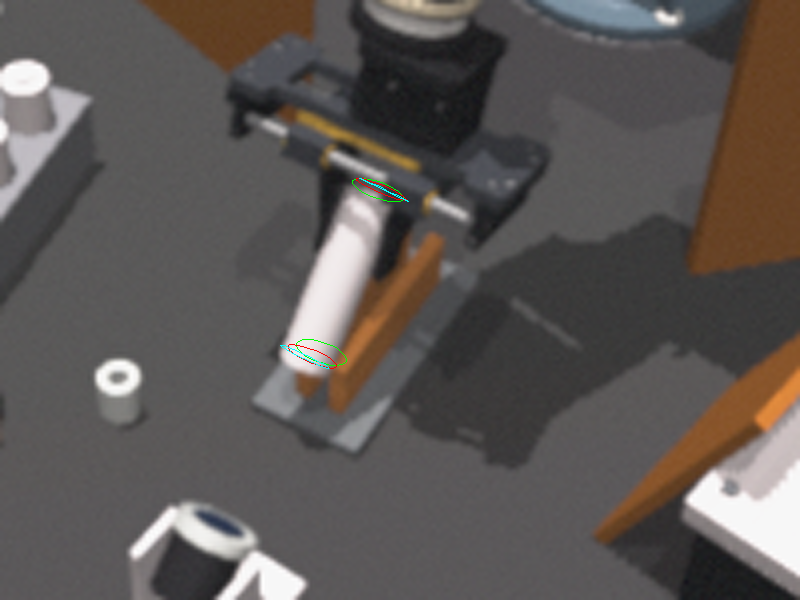

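>>> send_rows --motion '[[[0,-3,-8],0],[[0.5,-4,-14],0],[[0.5,-4,-16],0],[[0.5,-4,-16],0],[[0,-3,-10],0]]'

```text
time_s: 22.52
position: [0.4967, 0.0079, 0.1773]
tcp_rot: [[-0.05, -0.972, 0.232], [-0.999, 0.043, -0.034], [0.023, -0.233, -0.972]]
force: [0.5, -0.6, -3.8]
opening: 0.367
```

```bash
python3 g.py 0.5165 0.009 0.195 -97;  python3 - <<'E'
from rig import *
from cf import *
import cv2
for n in("scene","top"):
    c=capture(n);cv2.imwrite(f"pics/{n}15.png",c["image"])
draw([35,45,55],"scene","pics/scene15.png","pics/s15d.png",(240,110,440,260))
draw([35,45,55],"top","pics/top15.png","pics/t15d.png",(220,110,420,260))
print(proj("top",[bot.read_state()["position"]]))
E
```

```text
t 22.52 p [0.4967 0.0079 0.1773] xang -92.84 zt [ 0.232 -0.034 -0.972] op 31.9 F [ 0.5 -0.6 -3.8] J [-12.6  20.3 112.9   1.9  33.3  78.6]
shift [ -1.7 -23.3 -12.6]
turn 0.0726 shift after turn [ -3.5 -19.5 -17.7]
[[307.58469742 192.86752101]]
```

View pics/s15d.png

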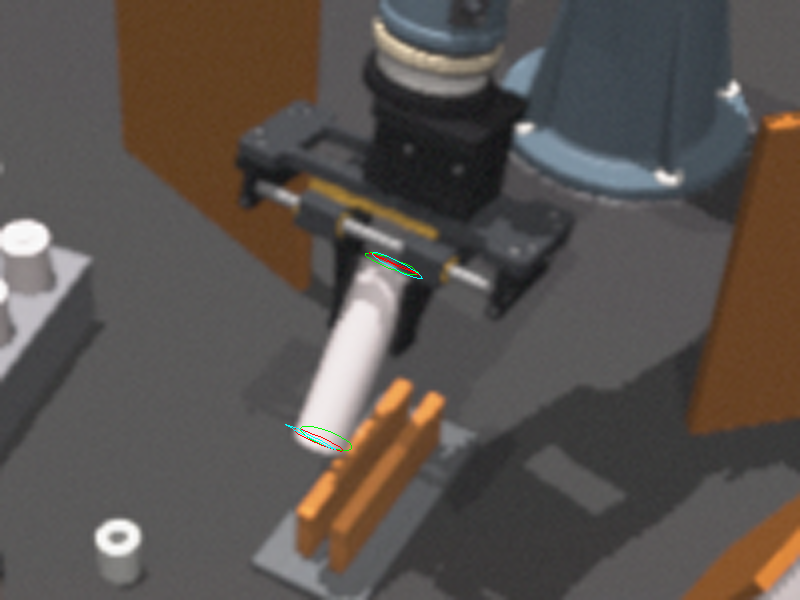

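View pics/t15d.png

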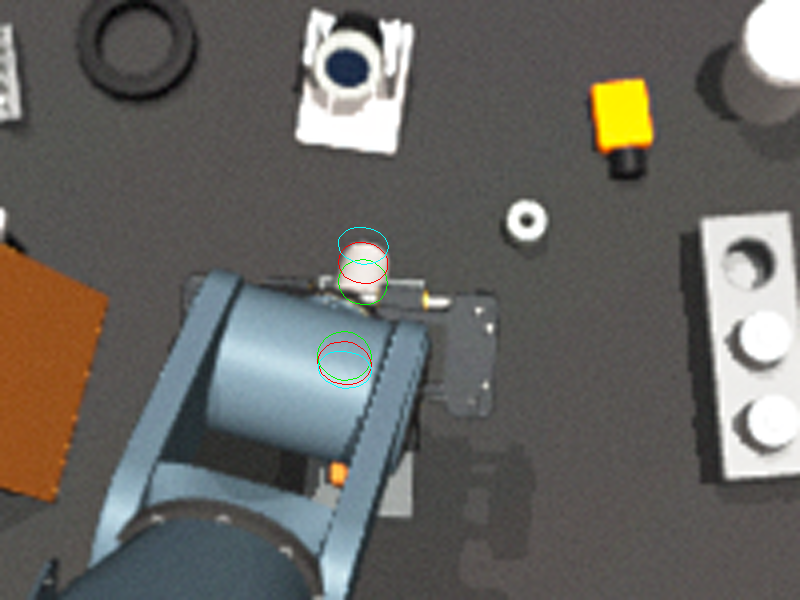

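>>> send_rows --motion '[[[-3,-10,-12],0.02],[[-6,-20,-8],0.02],[[-8,-22,0],0.02],[[-6,-18,5],0.01],[[-2,-8,4],0]]'

```text
time_s: 23.03
position: [0.5665, 0.0285, 0.2056]
tcp_rot: [[-0.122, -0.968, 0.221], [-0.993, 0.117, -0.033], [0.006, -0.223, -0.975]]
force: [0.4, -0.7, -2.5]
opening: 0.369
```

```bash
python3 g.py 0.581 0.036 0.20 -97
```

```text
t 23.03 p [0.5665 0.0285 0.2056] xang -96.99 zt [ 0.221 -0.033 -0.975] op 32.1 F [ 0.4 -0.7 -2.5] J [ -8.4  22.7 101.3  -0.   43.1  88.6]
shift [ -9.2 -11.9   8.4]
turn 0.0002 shift after turn [ -9.2 -13.5   5.6]
```

>>> send_rows --motion '[[[-4,-5,3],0],[[-3,-4,3],0],[[-1,-2,1],0],[[0,0,0],0],[[0,0,0],0]]'

```text
time_s: 23.45
position: [0.5763, 0.036, 0.1961]
tcp_rot: [[-0.12, -0.971, 0.209], [-0.993, 0.116, -0.032], [0.006, -0.211, -0.977]]
force: [-0.2, -0.6, -2.1]
opening: 0.368
```

```bash
python3 g.py 0.581 0.036 0.20 -97
python3 - <<'E'
from rig import *
from cf import *
import cv2
for n in("scene","top"):
    c=capture(n);cv2.imwrite(f"pics/{n}16.png",c["image"])
    for t in("cell","cell_top"): print(n,t,[(round(d["p"],2),np.round(d["xy"],1).tolist()) for d in place_of(n,t)[:3]])
draw([37,43,50],"scene","pics/scene16.png","pics/s16d.png",(220,170,420,320),s=.090)
draw([37,43,50],"top","pics/top16.png","pics/t16d.png",(220,80,420,230),s=.090)
for t in(37,43,50): print(cellproj(t,s=.09), proj("scene",cellproj(t,s=.09)[0]),proj("top",cellproj(t,s=.09)[0]))
E
```

```text
t 23.45 p [0.5763 0.036  0.1961] xang -96.89 zt [ 0.209 -0.032 -0.977] op 32.0 F [-0.2 -0.6 -2.1] J [-7.4 24.4 99.9 -0.4 43.5 89.7]
shift [-0.6 -5.4 -2.8]
turn 0.0019 shift after turn [-0.6 -4.7 -3.9]
scene cell [(0.93, [312.8, 241.3]), (0.29, [224.0, 169.4])]
scene cell_top [(0.9, [334.5, 192.6])]
top cell []
top cell_top [(0.41, [405.3, 197.3])]
(array([0.62707812, 0.02936498, 0.14383435]), array([-0.59682114,  0.07753743,  0.79861911])) [[313.83921644 241.24461984]] [[301.63432632 148.52476772]]
(array([0.6342468 , 0.02853467, 0.14988958]), array([-0.67647313,  0.08676312,  0.73133868])) [[312.09589673 241.52705428]] [[301.88541325 145.40955514]]
(array([0.64176208, 0.02767469, 0.15786037]), array([-0.7599762 ,  0.09631844,  0.64277441])) [[310.25604648 241.37826618]] [[302.11168206 141.95642389]]
```

View pics/s16d.png

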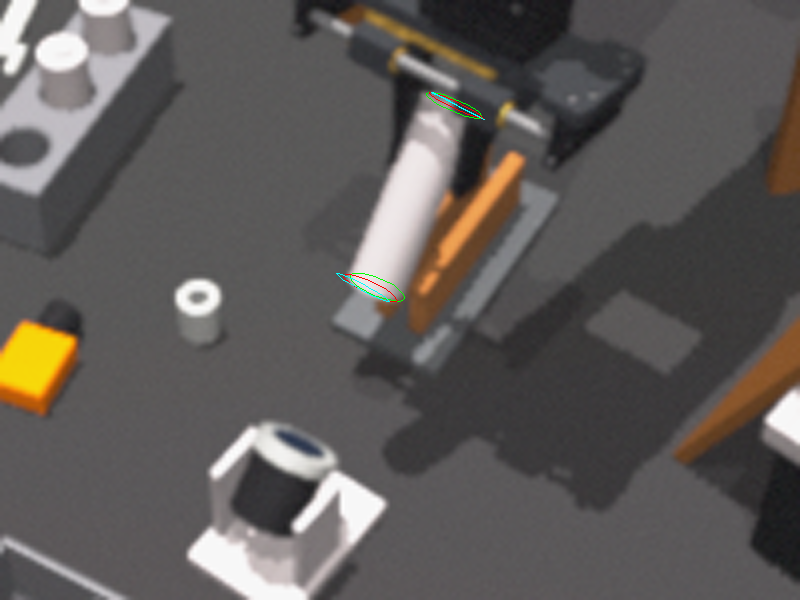

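View pics/t16d.png

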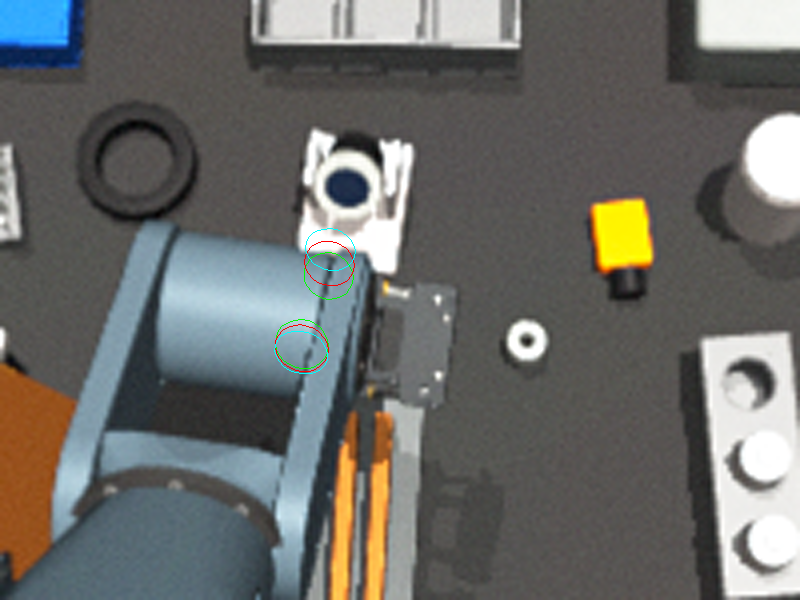

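```bash
cat > cg.py <<'E'
from h import *
def hull(p,R,s,t,cam):
    R=np.array(R); G=np.array(p)-0.019*R[:,2]; j=R[:,0]; u=np.cross([0,0,1],j); u/=np.linalg.norm(u); u=-u if u[0]>0 else u
    up=np.cross(u,j); up*=np.sign(up[2]); a=np.sin(t)*u+np.cos(t)*up; B=G-s*a
    e1=np.cross(a,[0,1,0]); e1/=np.linalg.norm(e1); e2=np.cross(a,e1); th=np.linspace(0,2*np.pi,40)
    P=[B+h*a+.017*(np.cos(q)*e1+np.sin(q)*e2) for q in th for h in(0,.06)]
    return cv2.convexHull(proj(cam,P).astype(np.float32)),B,a
def show(src,cam,p,R,cands,box,out,k=8):
    x0,y0,x1,y1=box; im=cv2.resize(cv2.imread(src)[y0:y1,x0:x1],None,fx=k,fy=k,interpolation=cv2.INTER_CUBIC)
    for (s,t),col in zip(cands,[(0,255,0),(0,0,255),(255,255,0)]):
        h,_,_=hull(p,R,s,np.radians(t),cam); cv2.polylines(im,[((h.reshape(-1,2)-[x0,y0]+.5)*k).astype(int)],True,col,1)
    return im
E
python3 - <<'E'
from cg import *
p=[.4967,.0079,.1773];R=[[-0.05,-0.972,0.232],[-0.999,0.043,-0.034],[0.023,-0.233,-0.972]]
c=[(.086,45),(.092,41),(.098,37)]
a=show("pics/scene15.png","scene",p,R,c,(305,170,350,230),"",8);b=show("pics/top15.png","top",p,R,c,(290,160,335,220),"",8)
cv2.imwrite("pics/f15.png",np.hstack([a,b]))
E
```

```text
(no output)
```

View pics/f15.png

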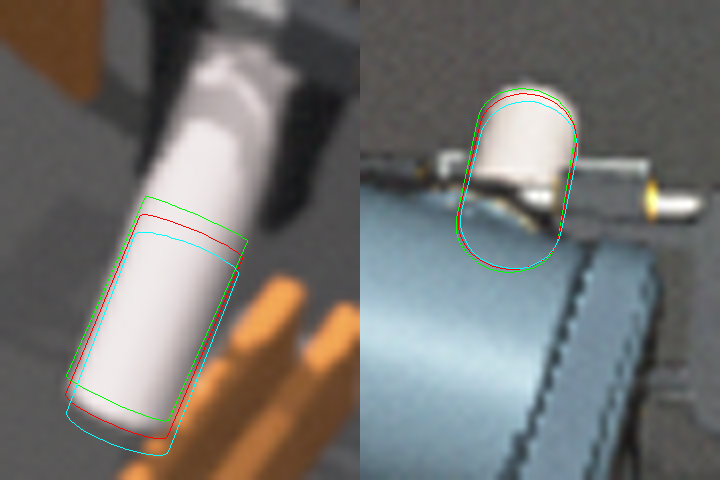

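```bash
cat > fin.py <<'E'
from cf import *
import sys
t=float(sys.argv[1])
B,a=cellproj(t,s=.092)
L=np.array([.7085,.0206,.085]); yaw=np.radians(-7)
d=np.array([-np.cos(yaw),-np.sin(yaw),1])/2**.5
yv=np.array([-np.sin(yaw),np.cos(yaw),0]); xv=np.cross(yv,d)
r=B-L; print("B",B.round(4),"in head xyz",(r@xv).round(4),(r@yv).round(4),(r@d).round(4),"angle",np.degrees(np.arccos(a@d)).round(1))
tgt=L+.1*d; st=bot.read_state(); print("tool shift to centre",(st["tcp_rot"].T@(tgt-B)*1000).round(1))
E
python3 fin.py 41; python3 fin.py 44
```

```text
B [0.6332 0.0286 0.1463] in head xyz -0.0102 -0.0012 0.0969 angle 4.0
tool shift to centre [-1.1 -6.9 -8.2]
B [0.6368 0.0282 0.1495] in head xyz -0.0054 -0.0012 0.0966 angle 1.0
tool shift to centre [-1.1 -2.7 -5.7]
```

>>> send_rows --motion '[[[0,-2,-3],0],[[0,-2,-2],0],[[0,-1,-1],0],[[0,0,0],0],[[0,0,0],0]]'

```text
time_s: 24.17
position: [0.5816, 0.035, 0.2058]
tcp_rot: [[-0.121, -0.969, 0.213], [-0.993, 0.117, -0.032], [0.006, -0.216, -0.976]]
force: [0.6, -0.8, -2.7]
opening: 0.367
```

>>> send_rows --motion '[[[0,0,0],0],[[0,0,0],0],[[0,0,0],0],[[0,0,0],0],[[0,0,0],0]]'

```text
time_s: 24.58
position: [0.5814, 0.035, 0.2057]
tcp_rot: [[-0.121, -0.97, 0.213], [-0.993, 0.117, -0.032], [0.006, -0.215, -0.977]]
force: [-0.2, -0.7, -3.4]
opening: 0.371
```

```bash
python3 g.py; python3 fin.py 42;python3 - <<'E'
from rig import *
from h import *
import cv2
for n in("scene","top"):
    c=capture(n);cv2.imwrite(f"pics/{n}17.png",c["image"])
crop("scene",250,160,550,310,2,"pics/s17.png","pics/scene17.png")
E
```

```text
t 24.58 p [0.5814 0.035  0.2057] xang -96.93 zt [ 0.213 -0.032 -0.977] op 32.3 F [-0.2 -0.7 -3.4] J [-7.4 23.9 98.8 -0.4 44.8 89.7]
B [0.6384 0.0278 0.1559] in head xyz 0.0003 -0.0014 0.1 angle 3.0
tool shift to centre [-1.4  0.3  0.1]
```

View pics/scene17.png

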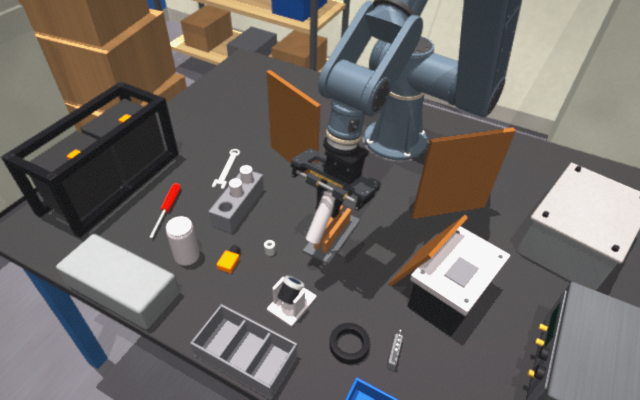

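View pics/top17.png

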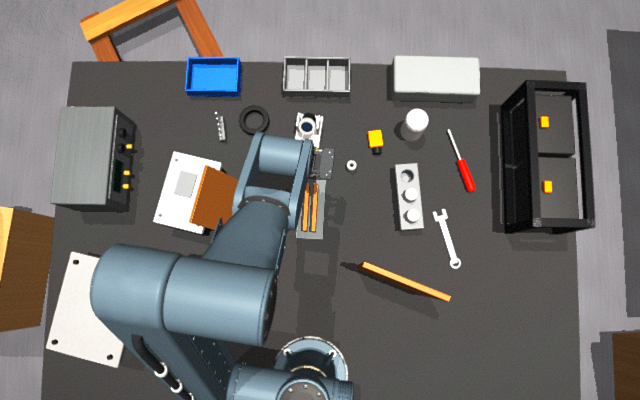

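Run:
```python
from cg import *
from h import crop
p=[.5814,.035,.2057];R=[[-0.121,-0.97,0.213],[-0.993,0.117,-0.032],[0.006,-0.215,-0.977]]
a=show("pics/scene17.png","scene",p,R,[(.092,35),(.092,41),(.092,48)],(295,180,345,255),"",8)
crop("scene",380,205,475,295,6,"pics/b17.png","pics/scene17.png"); b=cv2.imread("pics/b17.png")
cv2.imwrite("pics/f17.png",a); print(a.shape,b.shape)
```

```text
(600, 400, 3) (540, 570, 3)
```

View pics/f17.png

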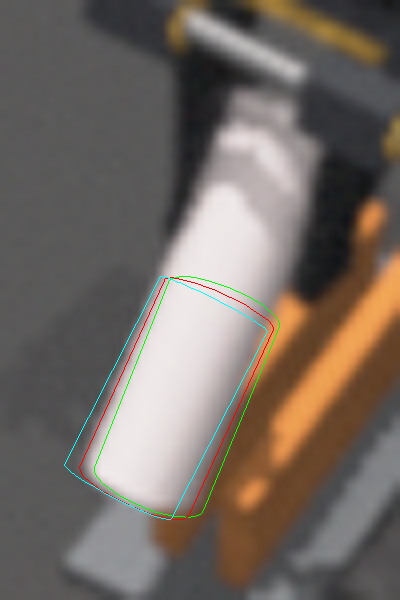

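View pics/b17.png

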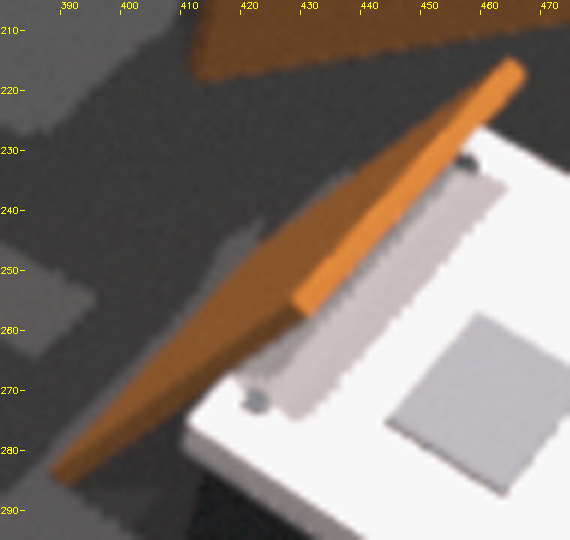

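Run:
```python
from rig import bot
print(bot.hand_in())
s=bot.read_state();print(s["time_s"],s["position"],s["force"],s["opening"])
```

```text
the job is handed in; nothing more can be done
None
the job is handed in; nothing more can be done
```

I handed the job in at about 24.7 s. The board leans over the studs and the tall cell is held steady in front of the inspection camera. `hand_in` gave no verdict, so everything below rests on my own last picture fits.

- **Board:** I took it out of the rack and leaned it on the module's stud side. My first push went too far: the foot slid out and the lean reached about 34°, over the 30° limit. I pushed the foot back in and the board then stood still. The fit after that correction gave a lean of about 22°, the foot centre about 52 mm out from the lid edge, and the board centred on the stud row to about 5 mm. The last picture shows it unmoved, and it is clear of the gripper and rack.
- **Tall cell:** I drew it straight up out of its holder and tilted it by dragging it against the end of the rack rails. This also tilted the gripper to about 12°.
    - The cell's base is about 100 mm in front of the lens and within a few mm of its line of sight.
    - The base is about 156 mm above the bench.
    - The cell's axis is about 3–4° off the line of sight.
- **Weak points in the checks:**
    - At the final pose the arm hid the cell from the top camera, so the tilt there comes from the scene view alone. The two views taken just before put it at 41–43° above level, against a target of 45°.
    - While being tilted, the cell slid about 6 mm in the grip; I allowed for this in the final position.
- **Everything else:** The short cells and the other bench items looked unmoved in the last pictures.

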